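Load the contactor test nest

TASK

Get the test nest ready: swing its keeper lever over to open, slide the round aluminium setting dummy back out of the guide track and stand it upright in the blue tray, then load every pale grey contactor module that is on the bench into the track, setting each down in the open loading bay and sliding its base under the retaining lips, the first right up to the end stop and each of the others right up to the one ahead, leaving no gaps. Only when they are all home, swing the keeper lever back to closed, and leave the other things on the bench alone.

Things in the scene. Friction and masses are not known exactly. Their poses are not given: they have to be found in the camera images.
- nest: test nest, fixed: aluminium plate 116 (x) x 410 (y) x 8 mm with a straight guide track along its y axis, from the bay (+y) to the end stop (-y). Origin on the track's centre line at bench level, z up; track floor (plate top) at z = 8 mm. The track holds four modules: without gaps their origins lie at y = -172, -108, -44 and +20 mm, z = 8 mm
- stop (a point): foot of the black end stop's face, on the track floor: x = 0, y = -204, z = 8 mm in the nest's frame. A base pushed home touches it
- place1 (a point): first place in the track, on its floor at nest x = 0, y = -172, z = 8 mm: a module's origin lies here when the row has no gaps
- place2 (a point): second place in the track, on its floor at nest x = 0, y = -108, z = 8 mm: a module's origin lies here when the row has no gaps
- place3 (a point): third place in the track, on its floor at nest x = 0, y = -44, z = 8 mm: a module's origin lies here when the row has no gaps
- place4 (a point): fourth place in the track, on its floor at nest x = 0, y = 20, z = 8 mm: a module's origin lies here when the row has no gaps
- mouth (a point): track mouth, on the floor, at nest y = 60 mm, the only way in or out. From here to the stop: rails 56 mm apart, with lips overhanging the base flange, their undersides at nest z = 19 mm, tops at 24 mm, 42 mm slot between them, rail outsides at x = +-44 mm. A flange has 2 mm play each side, 3 mm in height. Flared low guides (top z = 19 mm) lead in from y = 87 mm
- bay (a point): middle of the open loading bay (bare plate from y = 62 to 160 mm, x = +-58 mm): x = 0, y = 108, z = 8 mm in the nest's frame. Beyond it, at y = 161 to 183 mm, stand the lever's two steel pivot cheeks, 66 mm high, 32 mm wide over all
- lever (a joint): keeper lever angle, rad. 0 = closed: steel arm level over the bay, pointing to nest -y, 49 to 61 mm above the bench, too low for a module beneath. 1.95 = open: swung up and over to nest +y, beyond the bay. Stops at both; let go, it falls by its own weight to the side of upright (1.57) it leans to and rests there. 2 to 4 N at the handle moves it; starts closed
- pivot (a point): lever's pivot, on a level axis along the nest's x: nest x = 0, y = 172, z = 55 mm
- lever_grip (a point): where to grip the lever's handle, a black round bar 14 mm in diameter along the nest's x, 97 mm from the pivot axis; the bar reaches 75 mm to the nest's -x side of the arm, this point lies at nest x = -58 mm. 55 mm above the bench when closed, about 145 mm when open; moves on a circle about the pivot axis
- dummy: setting dummy: the same base flange as a module, 52 mm (x) x 64 mm (y) x 8 mm, in aluminium, with a plain round aluminium post 34 mm in diameter and 48 mm tall on it; 56 mm tall in all, 0.3 kg. Origin at the centre of the underside, z up. At the start it stands in the nest's track under the lips, somewhere between the stop and the mouth
- tray: blue open tray, fixed, 150 mm (x) x 130 mm (y) outside, walls 4 mm thick and 28 mm high, floor about 4 mm thick; origin at the centre of its underside
- module1: contactor module: pale grey block 32 (x) x 46 (y) mm, 48 mm tall, two dark bands, brass screws on top, standing centrally on a black base flange 52 (its x) x 64 (its y) x 8 mm; 56 mm tall in all, 0.15 to 0.3 kg. Origin at the centre of the underside, z up. Same after a half turn. Starts upright on the bench at any heading; may be absent
- module2: contactor module: pale grey block 32 (x) x 46 (y) mm, 48 mm tall, two dark bands, brass screws on top, standing centrally on a black base flange 52 (its x) x 64 (its y) x 8 mm; 56 mm tall in all, 0.15 to 0.3 kg. Origin at the centre of the underside, z up. Same after a half turn. Starts upright on the bench at any heading; may be absent
- module3: contactor module: pale grey block 32 (x) x 46 (y) mm, 48 mm tall, two dark bands, brass screws on top, standing centrally on a black base flange 52 (its x) x 64 (its y) x 8 mm; 56 mm tall in all, 0.15 to 0.3 kg. Origin at the centre of the underside, z up. Same after a half turn. Starts upright on the bench at any heading; may be absent
- module4: contactor module: pale grey block 32 (x) x 46 (y) mm, 48 mm tall, two dark bands, brass screws on top, standing centrally on a black base flange 52 (its x) x 64 (its y) x 8 mm; 56 mm tall in all, 0.15 to 0.3 kg. Origin at the centre of the underside, z up. Same after a half turn. Starts upright on the bench at any heading; may be absent
- module5: contactor module: pale grey block 32 (x) x 46 (y) mm, 48 mm tall, two dark bands, brass screws on top, standing centrally on a black base flange 52 (its x) x 64 (its y) x 8 mm; 56 mm tall in all, 0.15 to 0.3 kg. Origin at the centre of the underside, z up. Same after a half turn. Starts upright on the bench at any heading; may be absent
- meter: bystander: black multimeter lying flat, 120 x 70 x 30 mm, origin at the centre of its underside
- driver: bystander: screwdriver lying on the bench
- labels: bystander: white roll of labels, 68 mm in diameter, 30 mm high
Things that resemble listed ones, but are neither listed nor needed, are in the scene too. What is shaped like the module2 but pink is not meant.

How it is judged:
On the way, in this order (a step that is already met when the one before it is completed fails the run):
1. the keeper lever is open (value of joint lever above 1.75 rad), for 0.2 s.
2. with the lever open, every module stands in the track under the lips, in a row without gaps from the end stop (horizontal distance between any of module1, module2, module3, module4, module5 and place1 below 0.0055 m and (not (horizontal distance between any of module1, module2, module3, module4, module5 and place3 below 0.0065 m) or horizontal distance between any of module1, module2, module3, module4, module5 and place2 below 0.006 m) and (not (horizontal distance between any of module1, module2, module3, module4, module5 and place4 below 0.007 m) or horizontal distance between any of module1, module2, module3, module4, module5 and place3 below 0.0065 m) and (horizontal distance between module1 and place1 below 0.0055 m or horizontal distance between module1 and place2 below 0.006 m or horizontal distance between module1 and place3 below 0.0065 m or horizontal distance between module1 and place4 below 0.007 m) and z of module1 in the frame of nest between 0.005 and 0.0125 m and angle between each of module1, module2, module3, module4, module5's own z axis and vertical below 0.1 rad and (horizontal distance between module2 and place1 below 0.0055 m or horizontal distance between module2 and place2 below 0.006 m or horizontal distance between module2 and place3 below 0.0065 m or horizontal distance between module2 and place4 below 0.007 m) and z of module2 in the frame of nest between 0.005 and 0.0125 m and (horizontal distance between module3 and place1 below 0.0055 m or horizontal distance between module3 and place2 below 0.006 m or horizontal distance between module3 and place3 below 0.0065 m or horizontal distance between module3 and place4 below 0.007 m) and z of module3 in the frame of nest between 0.005 and 0.0125 m and (horizontal distance between module4 and place1 below 0.0055 m or horizontal distance between module4 and place2 below 0.006 m or horizontal distance between module4 and place3 below 0.0065 m or horizontal distance between module4 and place4 below 0.007 m) and z of module4 in the frame of nest between 0.005 and 0.0125 m and (horizontal distance between module5 and place1 below 0.0055 m or horizontal distance between module5 and place2 below 0.006 m or horizontal distance between module5 and place3 below 0.0065 m or horizontal distance between module5 and place4 below 0.007 m) and z of module5 in the frame of nest between 0.005 and 0.0125 m and value of joint lever above 1.6 rad), for 0.2 s.
3. the keeper lever is closed (value of joint lever below 0.1 rad), for 0.2 s.
At the end, for the whole second after the job is handed in: Every module present stands in the track, base under the lips, in a row without gaps from the end stop (within 5.5 mm of the first place to 7 mm of the fourth); the dummy stands upright on the tray's floor (tilt under 0.1 rad); the keeper lever is closed (below 0.1 rad); all at rest (horizontal distance between any of module1, module2, module3, module4, module5 and place1 below 0.0055 m and (not (horizontal distance between any of module1, module2, module3, module4, module5 and place3 below 0.0065 m) or horizontal distance between any of module1, module2, module3, module4, module5 and place2 below 0.006 m) and (not (horizontal distance between any of module1, module2, module3, module4, module5 and place4 below 0.007 m) or horizontal distance between any of module1, module2, module3, module4, module5 and place3 below 0.0065 m) and (horizontal distance between module1 and place1 below 0.0055 m or horizontal distance between module1 and place2 below 0.006 m or horizontal distance between module1 and place3 below 0.0065 m or horizontal distance between module1 and place4 below 0.007 m) and z of module1 in the frame of nest between 0.005 and 0.0125 m and angle between each of module1, module2, module3, module4, module5, dummy's own z axis and vertical below 0.1 rad and (horizontal distance between module2 and place1 below 0.0055 m or horizontal distance between module2 and place2 below 0.006 m or horizontal distance between module2 and place3 below 0.0065 m or horizontal distance between module2 and place4 below 0.007 m) and z of module2 in the frame of nest between 0.005 and 0.0125 m and (horizontal distance between module3 and place1 below 0.0055 m or horizontal distance between module3 and place2 below 0.006 m or horizontal distance between module3 and place3 below 0.0065 m or horizontal distance between module3 and place4 below 0.007 m) and z of module3 in the frame of nest between 0.005 and 0.0125 m and (horizontal distance between module4 and place1 below 0.0055 m or horizontal distance between module4 and place2 below 0.006 m or horizontal distance between module4 and place3 below 0.0065 m or horizontal distance between module4 and place4 below 0.007 m) and z of module4 in the frame of nest between 0.005 and 0.0125 m and (horizontal distance between module5 and place1 below 0.0055 m or horizontal distance between module5 and place2 below 0.006 m or horizontal distance between module5 and place3 below 0.0065 m or horizontal distance between module5 and place4 below 0.007 m) and z of module5 in the frame of nest between 0.005 and 0.0125 m and x of dummy in the frame of tray between -0.06 and 0.06 m and y of dummy in the frame of tray between -0.052 and 0.052 m and z of dummy in the frame of tray between 0 and 0.009 m and linear speed of each of module1, module2, module3, module4, module5, dummy below 0.02 m/s and value of joint lever below 0.1 rad); the robot touches nothing.
It fails at once if the meter is pushed more than 40 mm (distance of meter from where it was at the start of the episode above 0.04 m).
It fails at once if the driver is pushed more than 40 mm (distance of driver from where it was at the start of the episode above 0.04 m).
It fails at once if the labels is pushed more than 40 mm (distance of labels from where it was at the start of the episode above 0.04 m).
Of module1, module2, module3, module4, module5 only 3 to 4 are there at a start; the rules pass over those that are not, and their reading is None.
At some moment in a run one of module1, module2, module3, module4, module5, dummy may be knocked a few centimetres aside while the robot is not near it.
It also fails if it takes over 210 s, if anything falls off the work surface, if the arm or the gripper's body presses on something with over 40 N, if the wrist force passes 120 N, or if a joint passes its speed limit or range.

ROBOT

A 6-joint arm with a two-finger parallel gripper is mounted at the origin on the work surface. World frame = base frame: x ahead of the robot, y to its left, z up, the work surface at z = 0. Lengths are in m, angles in rad, forces in N, time in s.
With the tool pointing down it reaches from about 0.225 to 0.875 m from the base axis. Payload 3.4 kg.
Tool frame: the origin (TCP) lies midway between the tips of the shut fingers; the grasp point (between the pads) lies 19 mm behind it; x points along the fingers, z is the direction in which the jaws open and shut, and the axes are right-handed (so a half turn about x gives the same grasp; the last joint's range is limited). The gripper opens to 85 mm and grips with 20 to 120 N. Pads are 22 mm wide; open, the fingers measure 114 mm over their backs; the gripper's body (76 mm by 85 mm) begins 54 mm behind the grasp point. The pads swing forward as they close: fully open they stand 13 mm farther back than shut.
Start: joints at [1.171, 0.276, 1.505, -0, 1.361, -0.121], TCP at [0.158, 0.553, 0.231] pointing down, gripper open.
Joint ranges: [-2.89, 2.89], [-0.75, 2.08], [0.22, 2.7], [-1.18, 4.32], [0.11, 2.71], [-2.7, 2.7]. Speed limits (rad/s): [2.57, 2.57, 3.14, 3.14, 3.14, 3.14].

INTERFACE

Orientations are given as a rotation vector (axis times angle).
In Python, from workcell import env gives the robot as it stands. The module is installed in compiled form; this text tells all that it offers.
- The arm moves only by the shell command python3 -m pendant 'ROWS' [FORCE]. ROWS is JSON, a list of rows, each an object with "hand": the gripper command: -1 is fully open, 1 is shut, values between are in proportion; "xyz": the shift along the tool's x, y, z in m, a list of three; "dr": the turn, a rotation vector about the tool's x, y, z in rad, a list of three. In form: [{"hand": hand, "xyz": [tx, ty, tz], "dr": [wx, wy, wz]}, ...]. A call has 1 to 5 rows; each row is the pose to reach, as a shift and turn from the pose commanded when the call began, along the tool's axes at that moment; what a row does not reach only later rows make up. A row lasts 1/12 s, in which the tool goes at most 41.7 mm and 7.16 degrees, less where a joint would pass 70% of its speed; a pose out of reach is approached as far as the arm can. A call with a gripper value outside its range is refused whole. The fingers move at their own pace and stop on an object; FORCE is the grip in N (left out, the last holds). Time passes only in rows, so rows that repeat a pose let the fingers close. It gives the time, the measured TCP pose, the force and the opening at its end, in the units of the state.
- env.get_obs(): the state, without advancing time (a new reading comes with each control period).
- env.get_image(name): name is "side" or "top"; returns a dict with "pixels" (384x512x3 uint8, red, green, blue), "range_z" (384x512 float32, m along the optical axis (not along the pixel's ray), 0 where there is no reading), "fx", "fy", "cx", "cy" (pixels), "distortion" ([k1, k2, p1, p2, k3] as OpenCV has them; the pictures are not rectified), "R" (3x3) and "t" (3): a world point X has camera coordinates R X + t. Camera axes: x right, y down, z forward; pixel columns grow to the right and rows downward; lengths in m; the calibration is good to about 2 mm. A picture is of the moment at which its call begins.
- env.close_job(): hands the job in, once; it reports no verdict.
Trained networks look in the newest picture that a camera, given by its name, has taken for a name from the list of things; names that differ only in an ending like _2 or _b are one class to them, and where a whole thing is asked for, a point or a joint stands for the part that bears it (a point fixed in the world has none). Each returns a list of dicts, best first, with "conf" (0 to 1); they miss things now and then, are a little off and sometimes report something else, mostly with a low value. They report only what shows in the picture. A call takes as long as a camera call. They do not tell look-alikes from the thing itself.
- env.boxes_of(name, camera): "xy" ([column, row] in pixels, amid what is visible of it).
- env.masks_of(name, camera): "pixels" (384x512 bool, what is visible of it) and "xy" ([column, row] in pixels, amid what is visible of it).
The state is a dict: "time_s": time; "joints": joint angles; "qvel": joint speeds; "joint_torque": joint torques, N m; "ee_pos": TCP position; "tcp_rot": TCP orientation; "wrist_force": force on the tool from outside, world axes, zero at the start; "torque": the same for the moment, N m; "grip_width": opening from 0.0 (shut) to 1.0 (fully open).
Only numpy, scipy, OpenCV 4.12 (cv2) and the standard library are available. Lean on these libraries where they do the work, as an engineer would, in place of code of your own. Each camera call takes 0.05 s, during which the arm holds its last target.

## Working session

There is one attempt and no reset: what is moved stays moved. The work goes in short steps, Python scripts to look and compute and a shell command to move; the robot and the scene stay as the last step left them, time stands still between calls to the robot, and variables do not carry over. Pictures are saved under pics/ and viewed, and the job is handed in when it is done.

```bash
mkdir -p pics; ls
cat > h.py <<'E'
import numpy as np, cv2
from workcell import env
from scipy.spatial.transform import Rotation as Rn
def img(n,save=None):
    d=env.get_image(n)
    if save: cv2.imwrite('pics/'+save,cv2.cvtColor(d['pixels'],cv2.COLOR_RGB2BGR))
    return d
def K(d): return np.array([[d['fx'],0,d['cx']],[0,d['fy'],d['cy']],[0,0,1]])
def cloud(d):
    H,W=d['range_z'].shape
    u,v=np.meshgrid(np.arange(W),np.arange(H))
    p=cv2.undistortPoints(np.stack([u,v],-1).reshape(-1,1,2).astype(np.float64),K(d),np.array(d['distortion'])).reshape(H,W,2)
    z=d['range_z'].astype(float)
    c=np.stack([p[...,0]*z,p[...,1]*z,z],-1)
    X=(c-np.array(d['t']))@np.array(d['R'])
    X[z==0]=np.nan
    return X
def ray(d,uv,zw):
    p=cv2.undistortPoints(np.array(uv,float).reshape(-1,1,2),K(d),np.array(d['distortion'])).reshape(-1,2)
    R=np.array(d['R']);t=np.array(d['t']);C=-R.T@t
    r=np.c_[p,np.ones(len(p))]@R
    return C+r*((zw-C[2])/r[:,2])[:,None]
def proj(d,X):
    X=np.array(X,float).reshape(-1,3)
    rv=cv2.Rodrigues(np.array(d['R']))[0]
    return cv2.projectPoints(X,rv,np.array(d['t'],float),K(d),np.array(d['distortion']))[0].reshape(-1,2)
E
python3 - <<'E'
from h import *
for n in ('side','top'):
    d=img(n,n+'0.png'); print(n,d['fx'],d['cx'],d['cy'],d['distortion'],-np.array(d['R']).T@d['t'],np.array(d['R'])[2])
o=env.get_obs(); print(o)
E
```

```text
pics
side 366.50906554401223 265.72024354427765 186.198381284784 [-0.05992397  0.          0.          0.          0.        ] [0.41258133 0.62938369 0.83637225] [ 0.10565146 -0.60998108 -0.78534124]
top 452.20714852805935 248.92220019132915 195.65842931436387 [-0.18113222  0.          0.          0.          0.        ] [0.42084202 0.01259253 1.43030262] [ 0.0771828   0.01941133 -0.99682798]
{'time_s': 0.1, 'joints': array([ 1.17100752e+00,  2.76562831e-01,  1.50597874e+00, -2.46179624e-05,
        1.36070081e+00, -1.20981129e-01]), 'qvel': array([ 0.00053925, -0.00122488, -0.00247208, -0.00064684,  0.00134633,
        0.00105344]), 'joint_torque': array([ 8.23794671e-04, -4.17707527e+01, -2.46402687e+01, -8.40455573e-05,
        5.98475963e-03,  4.08141659e-06]), 'ee_pos': array([0.15807051, 0.55237321, 0.23051956]), 'tcp_rot': array([-1.00231712,  1.32973915,  1.00090667]), 'wrist_force': array([ 0.39956565, -0.95818284,  0.13365025]), 'torque': array([-0.01047748, -0.01965492, -0.04835054]), 'grip_width': 1.0038066974552238}
```

View pics/side0.png

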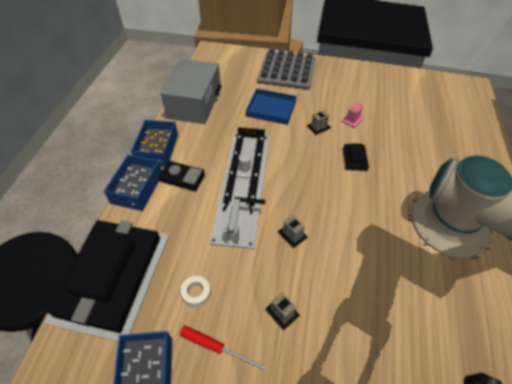

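View pics/top0.png

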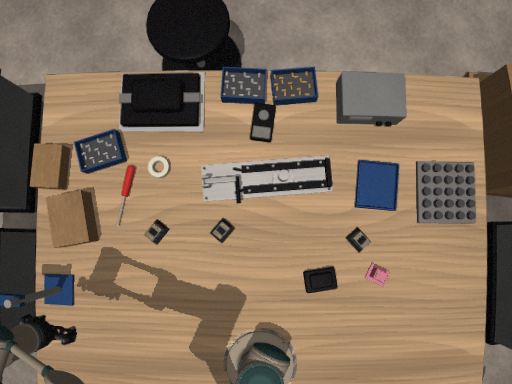

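Run:
```python
from h import *
for cam in ('top','side'):
    d=img(cam)
    for n in ['nest','lever','lever_grip','dummy','tray','module1','meter','driver','labels']:
        try: print(cam,n,[(round(float(b['conf']),2),[int(x) for x in b['xy']]) for b in env.boxes_of(n,cam)])
        except Exception as e: print(n,e)
```

```text
top nest [(0.78, [265, 175])]
top lever [(0.69, [228, 180])]
top lever_grip [(0.79, [231, 178])]
top dummy [(0.56, [280, 173])]
top tray [(0.61, [376, 185])]
top module1 [(0.9, [376, 273]), (0.86, [356, 238]), (0.62, [156, 229]), (0.56, [222, 229])]
top meter [(0.74, [262, 121])]
top driver [(0.52, [261, 176])]
top labels [(0.54, [157, 162])]
side nest [(0.61, [243, 197])]
side lever [(0.61, [235, 206])]
side lever_grip [(0.62, [235, 206])]
side dummy [(0.85, [244, 167])]
side tray [(0.75, [269, 103])]
side module1 [(0.89, [353, 116]), (0.82, [294, 232]), (0.8, [281, 312]), (0.79, [320, 124])]
side meter [(0.89, [182, 175])]
side driver [(0.76, [204, 343]), (0.5, [242, 198]), (0.25, [292, 233]), (0.2, [235, 206])]
side labels [(0.75, [197, 294])]
```

Run:
```python
from h import *
d=img('top'); s=img('side')
c=d['pixels'][140:260,130:410]; cv2.imwrite('pics/t1.png',cv2.cvtColor(cv2.resize(c,None,fx=2.85,fy=2.85,interpolation=cv2.INTER_CUBIC),cv2.COLOR_RGB2BGR))
c=s['pixels'][80:340,160:400]; cv2.imwrite('pics/s1.png',cv2.cvtColor(cv2.resize(c,None,fx=2.3,fy=2.3,interpolation=cv2.INTER_CUBIC),cv2.COLOR_RGB2BGR))
# bench z check
for n,dd in(('top',d),('side',s)):
    X=cloud(dd); z=X[...,2]; 
    h=z[np.isfinite(z)&(abs(z)<.03)]; print(n,np.median(h),h.std())
    for nm in ('nest','tray','module1','dummy'):
        for m in env.masks_of(nm,n):
            P=X[m['pixels']]; P=P[np.isfinite(P[:,2])]; print(nm,round(float(m['conf']),2),m['pixels'].sum(),P.mean(0).round(4),P[:,2].max().round(4))
```

```text
top 0.0004773844498337771 0.006897853427902692
nest 0.87 4560 [ 0.5859 -0.0119  0.0171] 0.0707
tray 0.6 4554 [ 0.5867 -0.0108  0.0172] 0.0707
tray 0.59 2051 [ 0.5677 -0.367   0.0072] 0.0359
module1 0.86 281 [0.4228 0.1218 0.0353] 0.0649
module1 0.74 327 [ 0.289  -0.3613  0.0314] 0.0642
module1 0.67 298 [ 0.396  -0.2975  0.0349] 0.0625
module1 0.62 304 [0.4147 0.326  0.0351] 0.0631
dummy 0.78 253 [ 0.5932 -0.0629  0.0353] 0.0687
side -0.0002865462131650182 0.007275924329100766
nest 0.61 4474 [0.5878 0.0198 0.0178] 0.0673
tray 0.89 1345 [ 0.5734 -0.3669  0.0093] 0.0309
module1 0.94 392 [ 0.4006 -0.2926  0.028 ] 0.0595
module1 0.87 341 [ 0.2917 -0.3567  0.0288] 0.0595
module1 0.77 679 [0.4188 0.3444 0.0339] 0.0605
module1 0.59 548 [0.4254 0.1372 0.0308] 0.0595
dummy 0.66 298 [ 0.5951 -0.0506  0.0363] 0.068
```

View pics/t1.png

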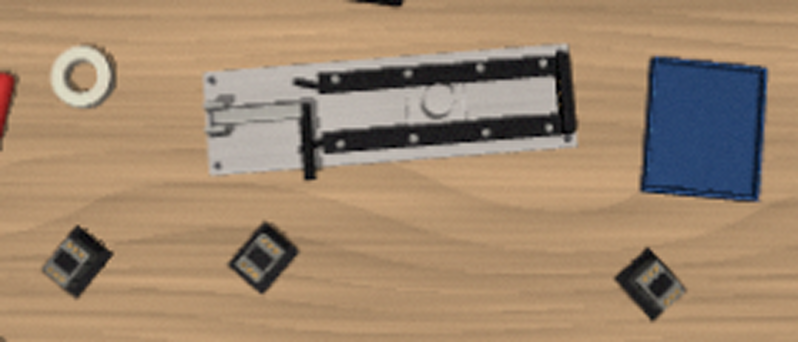

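View pics/s1.png

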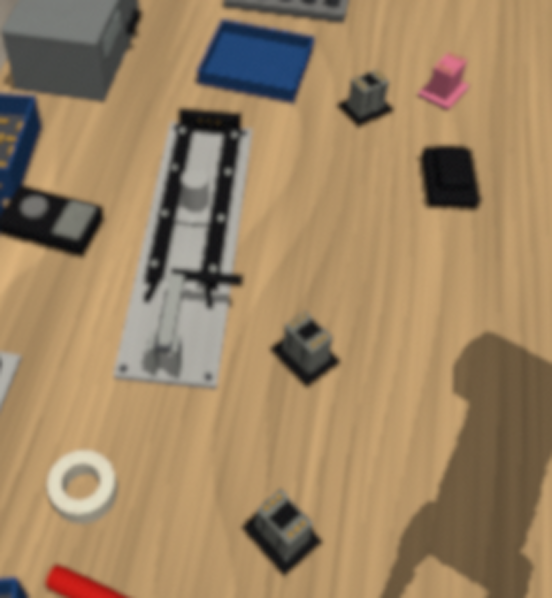

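```bash
cat >> h.py <<'E'
from scipy.optimize import minimize
def sat(d,up=4):
    p=cv2.resize(d['pixels'],None,fx=up,fy=up,interpolation=cv2.INTER_CUBIC)
    h=cv2.cvtColor(p,cv2.COLOR_RGB2HSV); return h
def box(x0,x1,y0,y1,z0,z1): return np.array([[x,y,z] for x in(x0,x1) for y in(y0,y1) for z in(z0,z1)])
MOD=[box(-.026,.026,-.032,.032,0,.008),box(-.016,.016,-.023,.023,.008,.056)]
def render(d,boxes,x,y,th,z0,win,up=4):
    u0,v0,u1,v1=win; m=np.zeros(((v1-v0)*up,(u1-u0)*up),np.uint8)
    c,s=np.cos(th),np.sin(th)
    for b in boxes:
        P=b@np.array([[c,s,0],[-s,c,0],[0,0,1]])+[x,y,z0]
        q=(proj(d,P)-[u0,v0]+.5)*up-.5
        hull=cv2.convexHull(q.astype(np.float32))
        cv2.fillConvexPoly(m,np.round(hull*16).astype(np.int32),1,shift=4)
    return m>0
def lowsat(d,win,thr,up=4):
    u0,v0,u1,v1=win
    h=sat(d,up)[v0*up:v1*up,u0*up:u1*up]
    return (h[...,1]<thr)
def wins(cams,x,y,r=.06,z=.03):
    out=[]
    for d in cams:
        q=proj(d,[[x+a,y+b,zz] for a in(-r,r) for b in(-r,r) for zz in(0,z*2)])
        lo=np.maximum(np.floor(q.min(0)),0).astype(int); hi=np.ceil(q.max(0)).astype(int); hi=np.minimum(hi,[512,384]); out.append((*lo,*hi))
    return out
def nonwood(d,win,up=4):
    # wood is orange: r-b large relative to r
    u0,v0,u1,v1=win
    p=cv2.resize(d['pixels'].astype(np.float32),None,fx=up,fy=up,interpolation=cv2.INTER_CUBIC)[v0*up:v1*up,u0*up:u1*up]
    return ((p[...,0]-p[...,2])<0.24*np.maximum(p[...,0],1)) | (p.max(-1)<55)
def fitmod(cams,x,y,z0=0,boxes=MOD,ths=None,r=.06,save=None):
    W=wins(cams,x,y,r); M=[nonwood(d,w) for d,w in zip(cams,W)]
    def cost(p):
        c=0
        for d,w,m in zip(cams,W,M):
            rr=render(d,boxes,p[0],p[1],p[2],z0,w); c+=1-(rr&m).sum()/max((rr|m).sum(),1)
        return c/len(cams)
    best=None
    for th in (np.arange(0,np.pi,np.pi/8) if ths is None else ths):
        r_=minimize(cost,[x,y,th],method='Nelder-Mead',options=dict(initial_simplex=[[x,y,th],[x+.01,y,th],[x,y+.01,th],[x,y,th+.25]],xatol=1e-4,fatol=1e-4))
        if best is None or r_.fun<best.fun: best=r_
    if save:
        ims=[]
        for d,w,m in zip(cams,W,M):
            u0,v0,u1,v1=w; p=cv2.resize(d['pixels'],None,fx=4,fy=4,interpolation=cv2.INTER_CUBIC)[v0*4:v1*4,u0*4:u1*4].copy()
            rr=render(d,boxes,*best.x,z0,w); e=cv2.findContours(rr.astype(np.uint8),cv2.RETR_EXTERNAL,cv2.CHAIN_APPROX_NONE)[0]
            cv2.drawContours(p,e,-1,(0,255,0),1)
            e=cv2.findContours(m.astype(np.uint8),cv2.RETR_EXTERNAL,cv2.CHAIN_APPROX_NONE)[0]
            cv2.drawContours(p,e,-1,(255,0,0),1)
            ims.append(cv2.resize(p,(280,280)))
        cv2.imwrite('pics/'+save,cv2.cvtColor(np.hstack(ims),cv2.COLOR_RGB2BGR))
    return best.x,best.fun
E
python3 - <<'E'
from h import *
t=img('top'); s=img('side')
for i,(x,y) in enumerate([(.42,.13),(.416,.335),(.398,-.295)]):
    for cams in ([t],[s],[t,s]):
        b=fitmod(cams,x,y,save=f'm{i}.png'); print(i,len(cams),b[0].round(4),round(b[1],3))
NEST=[box(-.058,.058,-.205,.205,0,.008)]
T=[(205,73),(568,43),(577,147),(210,175)]
q=[(a/2.85+130,b/2.85+140) for a,b in T]; P=ray(t,q,.008)
print(P.round(4)); 
S=[(250,130),(118,377),(216,385)]; P2=ray(s,[(a/2.3+160,b/2.3+80) for a,b in S],.008); print(P2.round(4))
def fit(src,dst):
    sc=src.mean(0);dc=dst.mean(0);a=src-sc;b=dst-dc
    th=np.arctan2((a[:,0]*b[:,1]-a[:,1]*b[:,0]).sum(),(a*b).sum()); c,n=np.cos(th),np.sin(th)
    R=np.array([[c,-n],[n,c]]); o=dc-R@sc; return o,th,(dst-(src@R.T+o))
src=np.array([(.058,.205),(.058,-.205),(-.058,-.205),(-.058,.205)])
print(fit(src,P[:,:2])); print(fit(src[[2,0,3]],P2[:,:2]))
E
python3 -c "
import cv2,numpy as np
cv2.imwrite('pics/mm.png',np.vstack([cv2.imread(f'pics/m{i}.png') for i in range(2)]))
"
```

```text
0 1 [0.4223 0.1224 0.8617] 0.21
0 1 [0.4261 0.125  0.7004] 0.288
0 2 [0.423  0.1243 0.8593] 0.255
1 1 [0.4148 0.3341 0.8614] 0.187
1 1 [0.417  0.3347 0.85  ] 0.265
1 2 [0.4156 0.3339 0.8766] 0.231
2 1 [ 0.3969 -0.3057  2.3057] 0.207
2 1 [ 0.3998 -0.3052  2.7457] 0.288
2 2 [ 0.3962 -0.3054  2.3631] 0.266
[[ 0.6256  0.1911  0.008 ]
 [ 0.6632 -0.2147  0.008 ]
 [ 0.5465 -0.2241  0.008 ]
 [ 0.5114  0.1832  0.008 ]]
[[ 0.5535 -0.2163  0.008 ]
 [ 0.6246  0.1989  0.008 ]
 [ 0.5157  0.1868  0.008 ]]
(array([ 0.58665494, -0.0161179 ]), np.float64(0.08817299634129316), array([[-0.00082126, -0.00207388],
       [ 0.00075471,  0.00049371],
       [-0.00047   ,  0.00132403],
       [ 0.00053654,  0.00025613]]))
(array([ 0.5906842 , -0.00959759]), np.float64(0.10041877512895556), array([[-3.36354383e-05,  3.07186341e-03],
       [-3.22072906e-03, -1.29960062e-03],
       [ 3.25436450e-03, -1.77226279e-03]]))
```

View pics/mm.png

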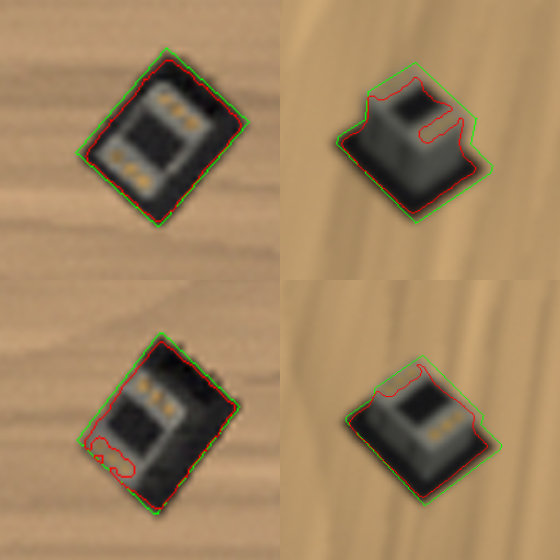

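```bash
sed -i 's/<0.24\*/<0.30*/' h.py
cat >> h.py <<'E'
NEST=[box(-.058,.058,-.205,.205,0,.008)]
def overlay(d,win,polys,name,up=4,size=None):
    u0,v0,u1,v1=win
    p=cv2.resize(d['pixels'],None,fx=up,fy=up,interpolation=cv2.INTER_CUBIC)[v0*up:v1*up,u0*up:u1*up].copy()
    for P,col in polys:
        q=(proj(d,P)-[u0,v0]+.5)*up-.5
        cv2.polylines(p,[np.round(q*16).astype(np.int32).reshape(-1,1,2)],False,col,1,cv2.LINE_AA,shift=4)
    if size: p=cv2.resize(p,size)
    cv2.imwrite('pics/'+name,cv2.cvtColor(p,cv2.COLOR_RGB2BGR))
def T(o,th,P):
    c,s=np.cos(th),np.sin(th); P=np.array(P,float); return np.c_[o[0]+c*P[:,0]-s*P[:,1],o[1]+s*P[:,0]+c*P[:,1],P[:,2]]
def nestpolys(o,th):
    r=[]
    def rect(x0,x1,y0,y1,z,c): r.append((T(o,th,[(x0,y0,z),(x1,y0,z),(x1,y1,z),(x0,y1,z),(x0,y0,z)]),c))
    rect(-.058,.058,-.205,.205,.008,(0,255,0))
    rect(-.021,.021,-.204,.06,.024,(255,0,0)); rect(-.044,.044,-.204,.06,.024,(255,255,0))
    rect(-.016,.016,.161,.183,.066,(0,255,255))
    return r
E
python3 - <<'E'
from h import *
t=img('top'); s=img('side')
for cams in ([t],[s],[t,s]):
    b=fitmod(cams,.586,-.014,boxes=NEST,ths=[.09],r=.215); print(b[0].round(4),round(b[1],3))
o,th=b[0][:2],b[0][2]
overlay(t,(190,140,345,215),nestpolys(o,th),'nt.png',up=5)
overlay(s,(200,120,280,255),nestpolys(o,th),'ns.png',up=4)
E
```

```text
[ 0.5881 -0.0128  0.0896] 0.22
[ 0.5922 -0.0123  0.0869] 0.544
[ 0.589  -0.013   0.0879] 0.39
```

View pics/nt.png

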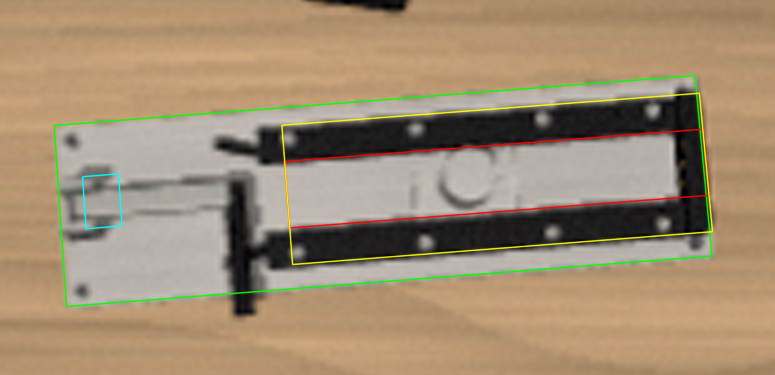

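View pics/ns.png

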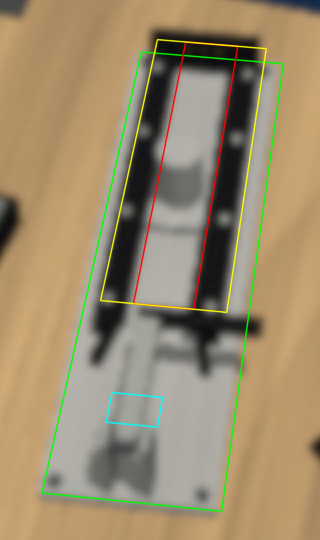

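```bash
cat >> h.py <<'E'
def nestpolys(o,th,e=0):
    r=[]
    def rect(x0,x1,y0,y1,z,c): r.append((T(o,th,[(x0,y0,z),(x1,y0,z),(x1,y1,z),(x0,y1,z),(x0,y0,z)]),c))
    rect(-.058,.058,-.205-e,.205-e,.008,(0,255,0))
    rect(-.021,.021,-.204,.06,.024,(255,0,0)); rect(-.044,.044,-.204,.06,.024,(255,255,0))
    rect(-.016,.016,.161,.183,.066,(0,255,255)); rect(-.028,.028,-.204,.087,.008,(255,0,255))
    rect(-.075,-.0,.068,.082,.055,(0,128,255))
    return r
E
python3 - <<'E'
from h import *
t=img('top'); s=img('side')
e=.0155
c=np.array([.589,-.013]);th=.0885; o=c+e*np.array([-np.sin(th),np.cos(th)])
print(o)
overlay(t,(190,140,345,215),nestpolys(o,th,e),'nt2.png',up=5)
overlay(s,(200,120,280,255),nestpolys(o,th,e),'ns2.png',up=4)
E
```

```text
[0.58763004 0.00243934]
```

View pics/nt2.png

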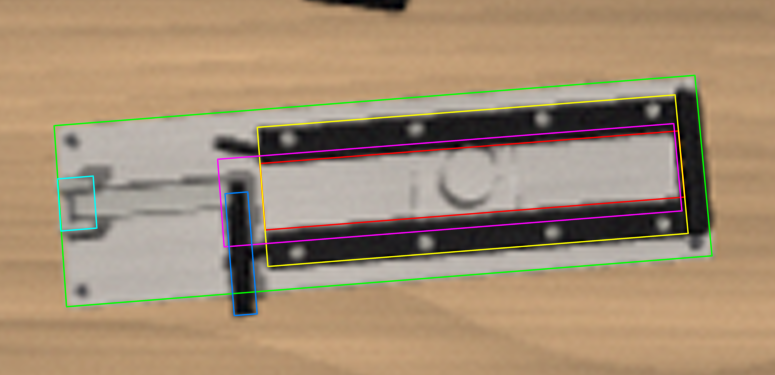

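View pics/ns2.png

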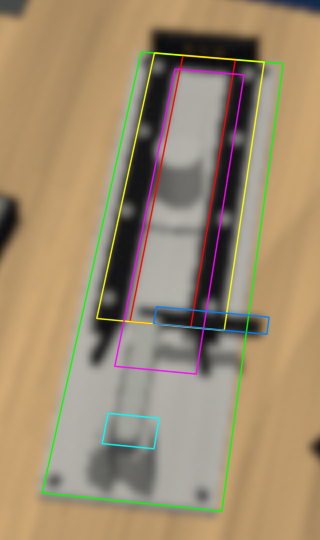

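```bash
cat >> h.py <<'E'
O=np.array([.5876,.0024]);TH=.0885
def N(x,y,z):  # nest->world
    return T(O,TH,[(x,y,z)])[0]
def toN(p):
    c,s=np.cos(TH),np.sin(TH); d=np.array(p[:2])-O; return np.array([c*d[0]+s*d[1],-s*d[0]+c*d[1],p[2] if len(p)>2 else 0])
def down(ang): # jaws along heading ang
    z=np.array([np.cos(ang),np.sin(ang),0]);x=np.array([0,0,-1.]);return np.c_[x,np.cross(z,x),z]
def go(pos,ang,half=True):
    o=env.get_obs(); R0=Rn.from_rotvec(o['tcp_rot']).as_matrix()
    best=None
    for a in ((ang,ang+np.pi) if half else (ang,)):
        dr=Rn.from_matrix(R0.T@down(a)).as_rotvec()
        if best is None or np.linalg.norm(dr)<np.linalg.norm(best): best=dr
    sh=R0.T@(np.array(pos)-o['ee_pos'])
    print('shift',sh.round(4),'dr',best.round(3),'deg',np.degrees(np.linalg.norm(best)).round(1),'dist',np.linalg.norm(sh).round(3))
def st():
    o=env.get_obs(); R0=Rn.from_rotvec(o['tcp_rot']).as_matrix()
    print('t',round(o['time_s'],2),'tcp',o['ee_pos'].round(4),'nest',toN(o['ee_pos']).round(4),'jaw',np.degrees(np.arctan2(R0[1,2],R0[0,2])).round(1),'x',R0[:,0].round(3),'F',o['wrist_force'].round(1),'g',round(float(o['grip_width']),3),'j',o['joints'].round(2))
E
python3 - <<'E'
from h import *
st(); p=N(-.058,.075,.12); print(p); go(p,TH+np.pi/2)
E
```

```text
t 1.9 tcp [0.1583 0.5528 0.2313] nest [-0.379   0.5862  0.2313] jaw 74.0 x [-0.  0. -1.] F [ 0.  -0.3  0.5] g 1.0 j [ 1.17  0.28  1.5   0.    1.36 -0.12]
[0.52319815 0.07198018 0.12      ]
shift [ 0.1113 -0.4832 -0.3619] dr [-0.367  0.    -0.   ] deg 21.0 dist 0.614
```

```bash
python3 -m pendant '[{"hand":-1,"xyz":[0.0,-0.48,-0.36],"dr":[-0.367,0,0]},{"hand":-1,"xyz":[0.0,-0.48,-0.36],"dr":[-0.367,0,0]},{"hand":-1,"xyz":[0.0,-0.48,-0.36],"dr":[-0.367,0,0]},{"hand":-1,"xyz":[0.0,-0.48,-0.36],"dr":[-0.367,0,0]},{"hand":-1,"xyz":[0.0,-0.48,-0.36],"dr":[-0.367,0,0]}]'; python3 -c "
from h import *
st(); go(N(-.058,.075,.12),TH+np.pi/2)"
```

```text
time_s: 2.32
ee_pos: [0.2802, 0.3918, 0.2315]
tcp_rot: [-1.275, 1.165, 1.275]
wrist_force: [0.8, 0.0, -0.3]
grip_width: 1.003
t 2.32 tcp [0.2802 0.3918 0.2315] nest [-0.2718  0.415   0.2315] jaw 95.2 x [ 0.  0. -1.] F [ 0.8  0.  -0.3] g 1.003 j [ 0.81  0.13  1.69 -0.    1.31 -0.86]
shift [ 0.1115 -0.2132 -0.3404] dr [0.002 0.    0.001] deg 0.1 dist 0.417
```

```bash
python3 -m pendant '[{"hand":-1,"xyz":[0.03,-0.107,-0.17],"dr":[0,0,0]},{"hand":-1,"xyz":[0.03,-0.107,-0.17],"dr":[0,0,0]},{"hand":-1,"xyz":[0.03,-0.107,-0.17],"dr":[0,0,0]},{"hand":-1,"xyz":[0.03,-0.107,-0.17],"dr":[0,0,0]},{"hand":-1,"xyz":[0.03,-0.107,-0.17],"dr":[0,0,0]}]'
python3 -m pendant '[{"hand":-1,"xyz":[0.07,-0.106,-0.17],"dr":[0,0,0]},{"hand":-1,"xyz":[0.07,-0.106,-0.17],"dr":[0,0,0]},{"hand":-1,"xyz":[0.07,-0.106,-0.17],"dr":[0,0,0]},{"hand":-1,"xyz":[0.07,-0.106,-0.17],"dr":[0,0,0]},{"hand":-1,"xyz":[0.07,-0.106,-0.17],"dr":[0,0,0]}]'
 python3 -c "
from h import *
st(); go(N(-.058,.075,.038),TH+np.pi/2)
img('side','a1.png'); t=img('top'); cv2.imwrite('pics/a1t.png',cv2.cvtColor(cv2.resize(t['pixels'][120:280,120:420],None,fx=2.6,fy=2.6),cv2.COLOR_RGB2BGR))"
```

```text
time_s: 2.73
ee_pos: [0.4023, 0.231, 0.2013]
tcp_rot: [-1.274, 1.166, 1.273]
wrist_force: [-0.0, -0.0, 0.5]
grip_width: 1.004
time_s: 3.15
ee_pos: [0.5205, 0.0744, 0.1322]
tcp_rot: [-1.274, 1.166, 1.273]
wrist_force: [0.3, 0.6, 0.6]
grip_width: 0.999
t 3.15 tcp [0.5205 0.0744 0.1322] nest [-0.0605  0.0776  0.1322] jaw 95.0 x [ 0.001  0.    -1.   ] F [0.3 0.6 0.6] g 0.999 j [ 0.01  0.28  1.76  0.    1.1  -1.65]
shift [ 0.0942 -0.0024 -0.0026] dr [-0.001  0.     0.001] deg 0.1 dist 0.094
```

View pics/a1.png

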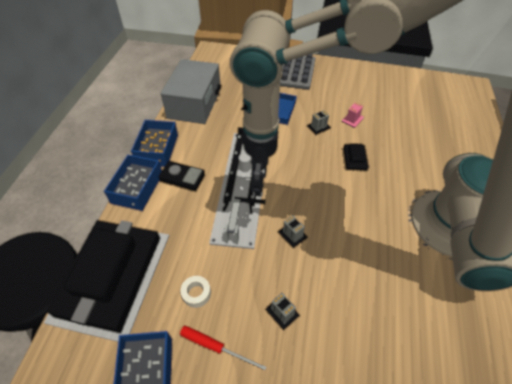

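```bash
python3 -c "
from h import *
t=img('top'); cv2.imwrite('pics/a2t.png',cv2.cvtColor(cv2.resize(t['pixels'],(800,600)),cv2.COLOR_RGB2BGR))"
```

```text
(no output)
```

View pics/a2t.png

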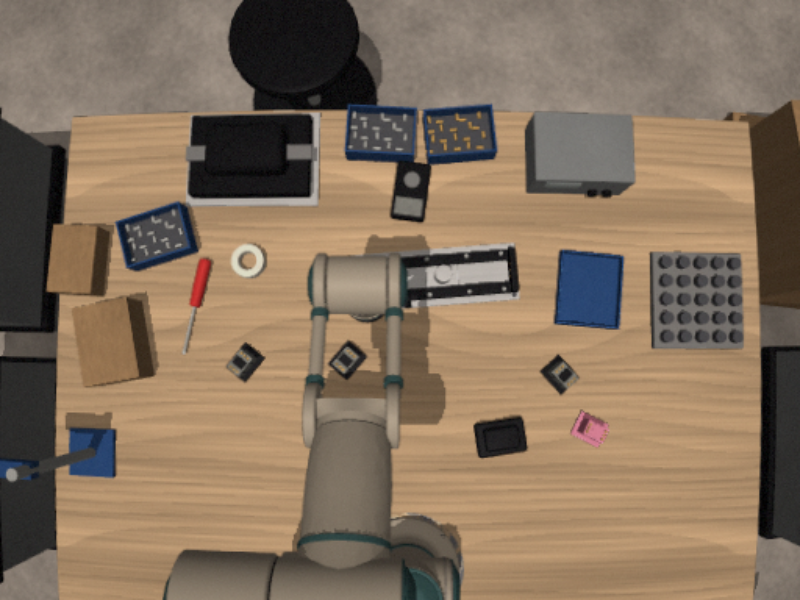

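Candidates for "module" (top image): grey (222,230), (156,231) and (358,239) match the description. Pink (376,273) is excluded, and the black box at (320,279) is no module. Lever handle at (240,180), checked in the crop. Descending on the handle.

```bash
python3 -m pendant '[{"hand":-1,"xyz":[0.04,-0.002,-0.003],"dr":[0,0,0]},{"hand":-1,"xyz":[0.07,-0.002,-0.003],"dr":[0,0,0]},{"hand":-1,"xyz":[0.092,-0.002,-0.003],"dr":[0,0,0]},{"hand":-1,"xyz":[0.092,-0.002,-0.003],"dr":[0,0,0]}]'
python3 -m pendant '[{"hand":0.3,"xyz":[0,0,0],"dr":[0,0,0]},{"hand":0.7,"xyz":[0,0,0],"dr":[0,0,0]},{"hand":1,"xyz":[0,0,0],"dr":[0,0,0]},{"hand":1,"xyz":[0,0,0],"dr":[0,0,0]},{"hand":1,"xyz":[0,0,0],"dr":[0,0,0]}]' 25
 python3 -c "
from h import *
st(); img('side','a3.png'); s=img('side'); cv2.imwrite('pics/a3.png',cv2.cvtColor(cv2.resize(s['pixels'][100:260,180:340],None,fx=3.5,fy=3.5),cv2.COLOR_RGB2BGR))"
```

```text
time_s: 3.63
ee_pos: [0.5174, 0.0744, 0.0372]
tcp_rot: [-1.27, 1.172, 1.282]
wrist_force: [0.1, 0.6, -0.2]
grip_width: 1.0
time_s: 4.05
ee_pos: [0.5226, 0.0736, 0.042]
tcp_rot: [-1.275, 1.164, 1.272]
wrist_force: [0.6, -0.2, -0.5]
grip_width: 0.299
t 4.05 tcp [0.5226 0.0736 0.042 ] nest [-0.0584  0.0766  0.042 ] jaw 95.1 x [ 0.003  0.    -1.   ] F [ 0.6 -0.2 -0.5] g 0.299 j [ 0.01  0.38  1.88  0.    0.88 -1.65]
```

View pics/a3.png

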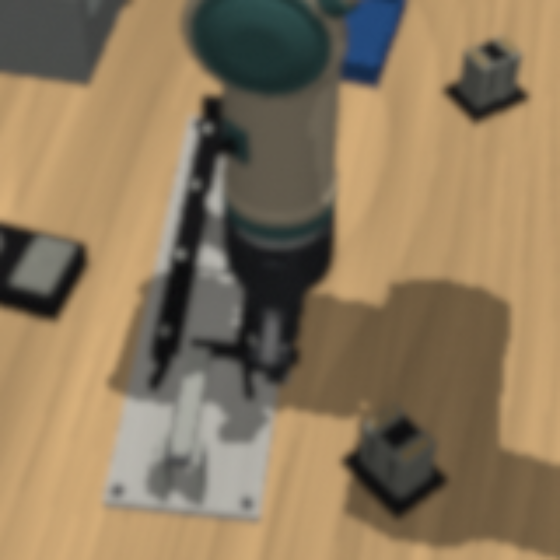

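```bash
python3 -m pendant '[{"hand":1,"xyz":[0,0,0],"dr":[0,0,0]},{"hand":1,"xyz":[0,0,0],"dr":[0,0,0]},{"hand":1,"xyz":[0,0,0],"dr":[0,0,0]}]' 25; python3 -c "
from h import *
st()"
```

```text
time_s: 4.4
ee_pos: [0.5226, 0.072, 0.0417]
tcp_rot: [-1.277, 1.166, 1.272]
wrist_force: [-0.8, -5.4, 7.1]
grip_width: 0.152
t 4.4 tcp [0.5226 0.072  0.0417] nest [-0.0586  0.0751  0.0417] jaw 95.1 x [ 0.002 -0.002 -1.   ] F [-0.8 -5.4  7.1] g 0.152 j [ 0.01  0.38  1.88 -0.    0.88 -1.65]
```

```bash
python3 -m pendant '[{"hand":1,"xyz":[-0.024,0,0.003],"dr":[0,0,0]},{"hand":1,"xyz":[-0.0465,0,0.012],"dr":[0,0,0]},{"hand":1,"xyz":[-0.066,0,0.026],"dr":[0,0,0]},{"hand":1,"xyz":[-0.0816,0,0.0446],"dr":[0,0,0]},{"hand":1,"xyz":[-0.092,0,0.0664],"dr":[0,0,0]}]'
python3 -m pendant '[{"hand":1,"xyz":[-0.0047,0,0.0237],"dr":[0,0,0]},{"hand":1,"xyz":[-0.0033,0,0.048],"dr":[0,0,0]},{"hand":1,"xyz":[0.0003,0,0.062],"dr":[0,0,0]},{"hand":1,"xyz":[0.0003,0,0.062],"dr":[0,0,0]}]'
python3 -c "
from h import *
st(); s=img('side'); cv2.imwrite('pics/a4.png',cv2.cvtColor(cv2.resize(s['pixels'][100:260,180:340],None,fx=3.5,fy=3.5),cv2.COLOR_RGB2BGR))"
```

```text
time_s: 4.82
ee_pos: [0.5171, 0.1341, 0.137]
tcp_rot: [-1.285, 1.171, 1.267]
wrist_force: [-2.4, -7.2, 4.2]
grip_width: 0.153
time_s: 5.15
ee_pos: [0.511, 0.2043, 0.1338]
tcp_rot: [-1.274, 1.161, 1.274]
wrist_force: [-1.1, 3.3, 7.2]
grip_width: 0.151
t 5.15 tcp [0.511  0.2043 0.1338] nest [-0.0584  0.2078  0.1338] jaw 95.2 x [ 0.003  0.003 -1.   ] F [-1.1  3.3  7.2] g 0.151 j [ 0.25  0.31  1.71  0.    1.12 -1.41]
```

View pics/a4.png

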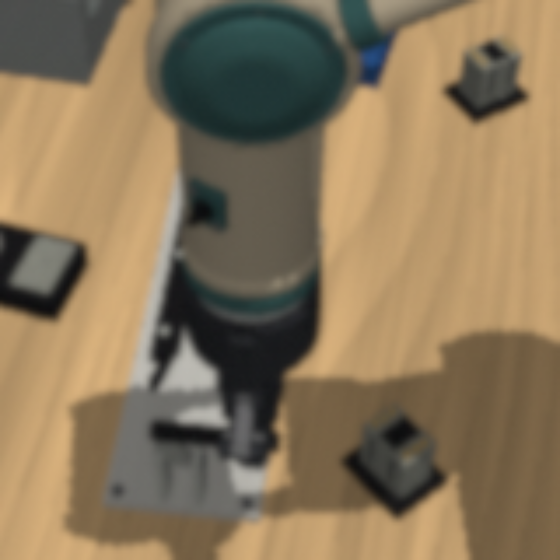

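```bash
python3 -m pendant '[{"hand":-1,"xyz":[0,0,0],"dr":[0,0,0]},{"hand":-1,"xyz":[0,0,0],"dr":[0,0,0]},{"hand":-1,"xyz":[0,0,0],"dr":[0,0,0]},{"hand":-1,"xyz":[-0.04,0,0],"dr":[0,0,0]},{"hand":-1,"xyz":[-0.08,0,0],"dr":[0,0,0]}]'
python3 -c "
from h import *
st(); t=img('top'); p=ray(t,[(283.5,175.4)],.064)[0]; print(p,toN(p))
s=img('side')
X=cloud(s);Y=cloud(t)
for d,X in ((t,Y),(s,X)):
  c,s_=np.cos(TH),np.sin(TH); D=X[...,:2]-O; nx=c*D[...,0]+s_*D[...,1]; ny=-s_*D[...,0]+c*D[...,1]
  m=(abs(nx)<.03)&(ny>-.19)&(ny<.05)&(X[...,2]>.045)&(X[...,2]<.085); print(m.sum(), nx[m].mean(),nx[m].min(),nx[m].max(),ny[m].mean(),ny[m].min(),ny[m].max(),np.median(X[...,2][m]))
go(N(0,p[1]*0-.066,.16),TH)
cv2.imwrite('pics/a5.png',cv2.cvtColor(cv2.resize(s['pixels'][100:260,180:340],None,fx=3.5,fy=3.5),cv2.COLOR_RGB2BGR))"
```

```text
time_s: 5.62
ee_pos: [0.5082, 0.2002, 0.2103]
tcp_rot: [-1.271, 1.174, 1.279]
wrist_force: [0.4, -0.1, 0.4]
grip_width: 0.856
t 5.62 tcp [0.5082 0.2002 0.2103] nest [-0.0616  0.2041  0.2103] jaw 95.0 x [-0.008 -0.002 -1.   ] F [ 0.4 -0.1  0.4] g 0.856 j [ 0.25  0.25  1.6   0.    1.3  -1.41]
[ 0.58944148 -0.06530426  0.064     ] [-0.00414973 -0.06760205  0.064     ]
103 -0.0012942388894245263 -0.017156846976001755 0.01618396943543217 -0.06632581168132706 -0.08220541621881582 -0.05091192710957213 0.06331835677300443<string>:8: RuntimeWarning: Mean of empty slice.
  ret = ret.dtype.type(ret / rcount)
Traceback (most recent call last):
ValueError: zero-size array to reduction operation minimum which has no identity
```

```bash
python3 -c "
from h import *
go(N(-.001,-.0663,.13),TH,half=False)"
```

```text
shift [ 0.0885 -0.0534 -0.2716] dr [1.57  0.011 0.008] deg 89.9 dist 0.291
```

```bash
python3 -m pendant '[{"hand":-1,"xyz":[0.02,-0.05,-0.26],"dr":[1.57,0,0]},{"hand":-1,"xyz":[0.02,-0.05,-0.26],"dr":[1.57,0,0]},{"hand":-1,"xyz":[0.02,-0.05,-0.26],"dr":[1.57,0,0]},{"hand":-1,"xyz":[0.02,-0.05,-0.26],"dr":[1.57,0,0]},{"hand":-1,"xyz":[0.02,-0.05,-0.26],"dr":[1.57,0,0]}]'
python3 -c "
from h import *
st();go(N(-.001,-.0663,.13),TH,half=False); s=img('side'); cv2.imwrite('pics/a5.png',cv2.cvtColor(cv2.resize(s['pixels'][100:260,180:340],None,fx=3.5,fy=3.5),cv2.COLOR_RGB2BGR))"
```

```text
time_s: 6.13
ee_pos: [0.5672, -0.0006, 0.1957]
tcp_rot: [-0.8, 1.419, 0.801]
wrist_force: [0.7, 0.1, 0.3]
grip_width: 0.998
t 6.13 tcp [ 0.5672 -0.0006  0.1957] nest [-0.0206 -0.0011  0.1957] jaw 58.9 x [-0.001  0.    -1.   ] F [0.7 0.1 0.3] g 0.998 j [-0.12  0.29  1.58  0.    1.28 -1.15]
shift [ 0.0657 -0.0543 -0.041 ] dr [ 0.939 -0.001 -0.001] deg 53.8 dist 0.095
```

View pics/a5.png

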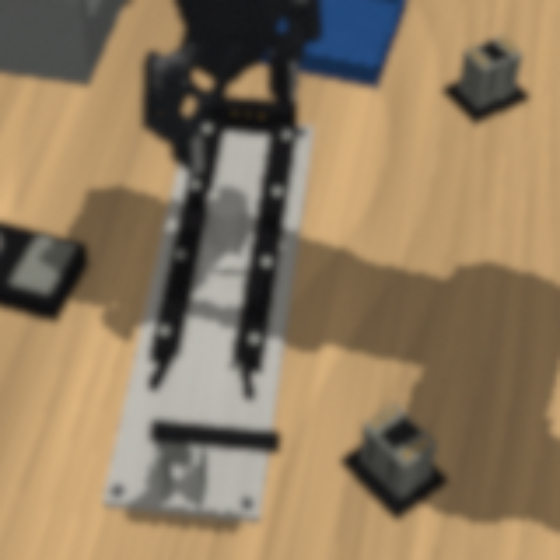

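```bash
python3 -m pendant '[{"hand":-1,"xyz":[0.06,-0.054,-0.041],"dr":[0.939,0,0]},{"hand":-1,"xyz":[0.06,-0.054,-0.041],"dr":[0.939,0,0]},{"hand":-1,"xyz":[0.06,-0.054,-0.041],"dr":[0.939,0,0]},{"hand":-1,"xyz":[0.06,-0.054,-0.041],"dr":[0.939,0,0]},{"hand":-1,"xyz":[0.06,-0.054,-0.041],"dr":[0.939,0,0]}]'
python3 -m pendant '[{"hand":-1,"xyz":[0,0,0],"dr":[0.31,0,0]},{"hand":-1,"xyz":[0,0,0],"dr":[0.31,0,0]},{"hand":-1,"xyz":[0,0,0],"dr":[0.31,0,0]}]'
python3 -c "
from h import *
st();go(N(-.001,-.0663,.032),TH,half=False); t=img('top'); cv2.imwrite('pics/a6.png',cv2.cvtColor(cv2.resize(t['pixels'][120:280,180:340],None,fx=3.5,fy=3.5),cv2.COLOR_RGB2BGR))"
```

```text
time_s: 6.6
ee_pos: [0.5919, -0.0624, 0.1344]
tcp_rot: [-0.313, 1.551, 0.316]
wrist_force: [-0.7, -0.3, 1.5]
grip_width: 0.997
time_s: 6.85
ee_pos: [0.5923, -0.0615, 0.1356]
tcp_rot: [-0.073, 1.571, 0.074]
wrist_force: [0.2, -0.3, -0.1]
grip_width: 0.998
t 6.85 tcp [ 0.5923 -0.0615  0.1356] nest [-0.001  -0.064   0.1356] jaw 5.4 x [-0.002  0.001 -1.   ] F [ 0.2 -0.3 -0.1] g 0.998 j [-0.22  0.37  1.61  0.    1.16 -0.31]
shift [ 1.036e-01 -2.300e-03  1.000e-04] dr [ 0.005 -0.002 -0.001] deg 0.3 dist 0.104
```

```bash
python3 -m pendant '[{"hand":-1,"xyz":[0.035,-0.002,0],"dr":[0.005,0,0]},{"hand":-1,"xyz":[0.07,-0.002,0],"dr":[0.005,0,0]},{"hand":-1,"xyz":[0.09,-0.002,0],"dr":[0.005,0,0]},{"hand":-1,"xyz":[0.102,-0.002,0],"dr":[0.005,0,0]},{"hand":-1,"xyz":[0.102,-0.002,0],"dr":[0.005,0,0]}]'
python3 -m pendant '[{"hand":1,"xyz":[0,0,0],"dr":[0,0,0]},{"hand":1,"xyz":[0,0,0],"dr":[0,0,0]},{"hand":1,"xyz":[0,0,0],"dr":[0,0,0]},{"hand":1,"xyz":[0,0,0],"dr":[0,0,0]},{"hand":1,"xyz":[0,0,0],"dr":[0,0,0]}]' 40
python3 -m pendant '[{"hand":1,"xyz":[0,0,0],"dr":[0,0,0]},{"hand":1,"xyz":[0,0,0],"dr":[0,0,0]}]'
python3 -c "
from h import *
st()"
```

```text
time_s: 7.32
ee_pos: [0.5901, -0.0628, 0.0309]
tcp_rot: [-0.073, 1.577, 0.077]
wrist_force: [-0.1, 0.1, -1.0]
grip_width: 0.996
time_s: 7.73
ee_pos: [0.5938, -0.0635, 0.036]
tcp_rot: [-0.075, 1.567, 0.074]
wrist_force: [-1.3, -0.1, 4.1]
grip_width: 0.383
time_s: 7.9
ee_pos: [0.5939, -0.0635, 0.036]
tcp_rot: [-0.074, 1.567, 0.073]
wrist_force: [-1.3, -0.7, 6.2]
grip_width: 0.385
t 7.9 tcp [ 0.5939 -0.0635  0.036 ] nest [ 0.0004 -0.0662  0.036 ] jaw 5.4 x [ 0.002 -0.001 -1.   ] F [-1.3 -0.7  6.2] g 0.385 j [-0.22  0.47  1.73 -0.    0.94 -0.32]
```

```bash
python3 -m pendant '[{"hand":1,"xyz":[-0.001,0.01,0],"dr":[0,0,0]},{"hand":1,"xyz":[-0.001,0.025,0],"dr":[0,0,0]},{"hand":1,"xyz":[-0.001,0.04,0],"dr":[0,0,0]},{"hand":1,"xyz":[-0.001,0.06,0],"dr":[0,0,0]},{"hand":1,"xyz":[-0.001,0.06,0],"dr":[0,0,0]}]'
python3 -c "
from h import *
st()"
```

```text
time_s: 8.32
ee_pos: [0.5871, 0.0009, 0.036]
tcp_rot: [-0.073, 1.569, 0.078]
wrist_force: [-0.5, 4.2, 4.2]
grip_width: 0.381
t 8.32 tcp [0.5871 0.0009 0.036 ] nest [-0.0007 -0.0014  0.036 ] jaw 5.5 x [ 0.     0.003 -1.   ] F [-0.5  4.2  4.2] g 0.381 j [-0.12  0.46  1.75  0.    0.93 -0.22]
```

Sliding freely. Continue out to the bay and lift.

```bash
python3 -m pendant '[{"hand":1,"xyz":[0,0.025,0],"dr":[0,0,0]},{"hand":1,"xyz":[0,0.05,0],"dr":[0,0,0]},{"hand":1,"xyz":[0,0.075,0],"dr":[0,0,0]},{"hand":1,"xyz":[0,0.1,0],"dr":[0,0,0]},{"hand":1,"xyz":[0,0.117,0],"dr":[0,0,0]}]'
python3 -m pendant '[{"hand":1,"xyz":[0,0,0],"dr":[0,0,0]}]'
python3 -c "
from h import *
st(); t=img('top'); s=img('side'); cv2.imwrite('pics/a7.png',cv2.cvtColor(cv2.resize(s['pixels'][100:260,180:340],None,fx=3.5,fy=3.5),cv2.COLOR_RGB2BGR))
# tray fit
TR=[box(-.075,.075,-.065,.065,0,.028)]
cams=[t,s]
print(fitmod([t],.567,-.367,boxes=TR,ths=[0.,-.1],r=.1,save='tr1.png'),fitmod([s],.567,-.367,boxes=TR,ths=[0.,-.1],r=.1),fitmod(cams,.567,-.367,boxes=TR,ths=[0.,-.1],r=.1,save='tr.png'))"
```

```text
time_s: 8.73
ee_pos: [0.5762, 0.1147, 0.036]
tcp_rot: [-0.076, 1.569, 0.075]
wrist_force: [0.4, -3.2, 2.9]
grip_width: 0.385
time_s: 8.82
ee_pos: [0.5759, 0.1169, 0.036]
tcp_rot: [-0.074, 1.569, 0.078]
wrist_force: [-0.8, 4.0, 4.9]
grip_width: 0.381
t 8.82 tcp [0.5759 0.1169 0.036 ] nest [-0.0015  0.1151  0.036 ] jaw 5.6 x [ 0.     0.003 -1.   ] F [-0.8  4.   4.9] g 0.381 j [ 0.08  0.46  1.75  0.    0.93 -0.02]
(array([ 0.56847585, -0.36611281, -0.07901356]), np.float64(0.012503414160420001)) (array([ 0.57833856, -0.36478205, -0.1001495 ]), np.float64(0.546812176909822)) (array([ 0.56914298, -0.36622557, -0.08207076]), np.float64(0.2895558351622528))
```

View pics/tr.png

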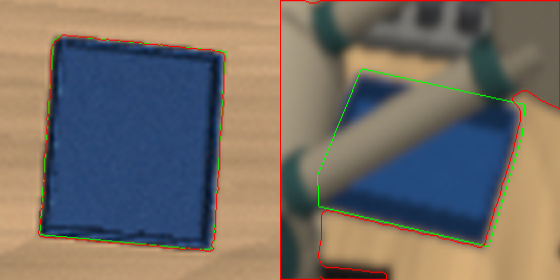

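View pics/a7.png

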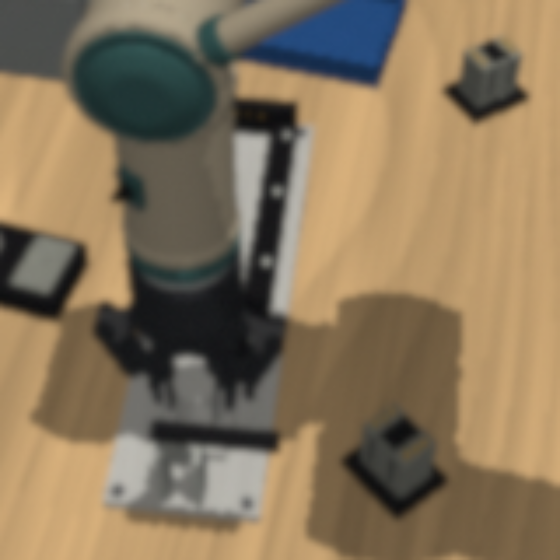

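```bash
python3 -m pendant '[{"hand":1,"xyz":[-0.02,0,0],"dr":[0,0,0]},{"hand":1,"xyz":[-0.05,0,0],"dr":[0,0,0]},{"hand":1,"xyz":[-0.085,0,0],"dr":[0,0,0]},{"hand":1,"xyz":[-0.085,0,0],"dr":[0,0,0]}]'
python3 -c "
from h import *
st(); go([.5685,-.366,.12],-.08,half=False)"
```

```text
time_s: 9.25
ee_pos: [0.5803, 0.1119, 0.1259]
tcp_rot: [-0.074, 1.559, 0.073]
wrist_force: [2.4, 0.3, -1.6]
grip_width: 0.381
t 9.25 tcp [0.5803 0.1119 0.1259] nest [0.0024 0.1097 0.1259] jaw 5.4 x [ 0.01  0.   -1.  ] F [ 2.4  0.3 -1.6] g 0.381 j [ 0.07  0.37  1.64 -0.    1.12 -0.02]
shift [ 0.0058 -0.4747 -0.0564] dr [ 0.173  0.01  -0.   ] deg 10.0 dist 0.478
```

```bash
python3 -m pendant '[{"hand":1,"xyz":[-0.01,-0.02,-0.0025],"dr":[0.02,0,0]},{"hand":1,"xyz":[-0.01,-0.05,-0.006],"dr":[0.05,0,0]},{"hand":1,"xyz":[-0.01,-0.085,-0.01],"dr":[0.1,0,0]},{"hand":1,"xyz":[-0.01,-0.12,-0.0145],"dr":[0.14,0,0]},{"hand":1,"xyz":[-0.01,-0.155,-0.0185],"dr":[0.173,0,0]}]'
python3 -c "
from h import *
st(); go([.5685,-.366,.12],-.08,half=False)"
```

```text
time_s: 9.67
ee_pos: [0.5709, -0.0454, 0.1289]
tcp_rot: [0.063, 1.573, -0.064]
wrist_force: [0.3, 0.2, -3.4]
grip_width: 0.383
t 9.67 tcp [ 0.5709 -0.0454  0.1289] nest [-0.0209 -0.0461  0.1289] jaw -4.6 x [-0.003  0.    -1.   ] F [ 0.3  0.2 -3.4] g 0.383 j [-0.2   0.35  1.67 -0.    1.13 -0.12]
shift [ 0.0089 -0.3198  0.0235] dr [-0.001 -0.003  0.   ] deg 0.2 dist 0.321
```

```bash
python3 -m pendant '[{"hand":1,"xyz":[0,-0.035,0.002],"dr":[0,0,0]},{"hand":1,"xyz":[0,-0.07,0.004],"dr":[0,0,0]},{"hand":1,"xyz":[0,-0.105,0.008],"dr":[0,0,0]},{"hand":1,"xyz":[0,-0.14,0.01],"dr":[0,0,0]},{"hand":1,"xyz":[0,-0.175,0.012],"dr":[0,0,0]}]'
python3 -m pendant '[{"hand":1,"xyz":[0,-0.035,0.002],"dr":[0,0,0]},{"hand":1,"xyz":[0,-0.07,0.004],"dr":[0,0,0]},{"hand":1,"xyz":[0,-0.105,0.008],"dr":[0,0,0]},{"hand":1,"xyz":[0,-0.135,0.01],"dr":[0,0,0]},{"hand":1,"xyz":[0,-0.145,0.012],"dr":[0,0,0]}]'
python3 -m pendant '[{"hand":1,"xyz":[0,0,0],"dr":[0,0,0]},{"hand":1,"xyz":[0,0,0],"dr":[0,0,0]}]'
python3 -c "
from h import *
st(); go([.5685,-.366,.033],-.08,half=False)
t=img('top'); s=img('side'); cv2.imwrite('pics/a8.png',cv2.cvtColor(cv2.resize(s['pixels'][40:200,180:340],None,fx=3.5,fy=3.5),cv2.COLOR_RGB2BGR))"
```

```text
time_s: 10.08
ee_pos: [0.5688, -0.2209, 0.1287]
tcp_rot: [0.064, 1.573, -0.062]
wrist_force: [0.5, 0.8, -2.6]
grip_width: 0.382
time_s: 10.5
ee_pos: [0.5691, -0.3701, 0.1282]
tcp_rot: [0.064, 1.572, -0.067]
wrist_force: [0.4, 0.2, -2.1]
grip_width: 0.385
time_s: 10.67
ee_pos: [0.5697, -0.3641, 0.1286]
tcp_rot: [0.066, 1.573, -0.061]
wrist_force: [0.1, 1.1, -4.2]
grip_width: 0.379
t 10.67 tcp [ 0.5697 -0.3641  0.1286] nest [-0.0502 -0.3634  0.1286] jaw -4.6 x [-0.003  0.003 -1.   ] F [ 0.1  1.1 -4.2] g 0.379 j [-0.67  0.49  1.42  0.    1.23 -0.59]
shift [ 0.0956 -0.0023 -0.0008] dr [-0.001 -0.003 -0.003] deg 0.3 dist 0.096
```

View pics/a8.png

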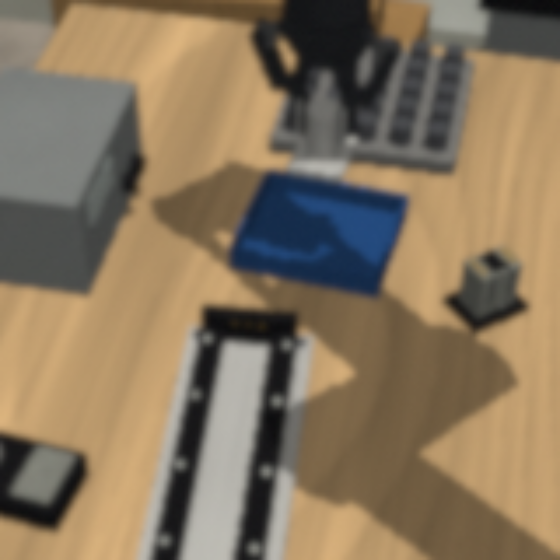

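```bash
python3 -m pendant '[{"hand":1,"xyz":[0.03,-0.002,0],"dr":[0,0,0]},{"hand":1,"xyz":[0.06,-0.002,0],"dr":[0,0,0]},{"hand":1,"xyz":[0.08,-0.002,0],"dr":[0,0,0]},{"hand":1,"xyz":[0.088,-0.002,0],"dr":[0,0,0]},{"hand":1,"xyz":[0.088,-0.002,0],"dr":[0,0,0]}]'
python3 -m pendant '[{"hand":1,"xyz":[0.003,0,0],"dr":[0,0,0]},{"hand":1,"xyz":[0.006,0,0],"dr":[0,0,0]},{"hand":1,"xyz":[0.006,0,0],"dr":[0,0,0]}]'
python3 -c "
from h import *
st()"
```

```text
time_s: 11.18
ee_pos: [0.5698, -0.3633, 0.0402]
tcp_rot: [0.064, 1.575, -0.058]
wrist_force: [-0.3, 0.4, -3.0]
grip_width: 0.389
time_s: 11.43
ee_pos: [0.5719, -0.3663, 0.0377]
tcp_rot: [0.061, 1.568, -0.063]
wrist_force: [-0.0, 1.1, -3.0]
grip_width: 0.383
t 11.43 tcp [ 0.5719 -0.3663  0.0377] nest [-0.0482 -0.3658  0.0377] jaw -4.5 x [ 0.002 -0.001 -1.   ] F [-0.   1.1 -3. ] g 0.383 j [-0.67  0.57  1.52  0.    1.04 -0.59]
```

```bash
python3 -m pendant '[{"hand":1,"xyz":[0.002,0,0],"dr":[0,0,0]},{"hand":1,"xyz":[0.004,0,0],"dr":[0,0,0]},{"hand":1,"xyz":[0.005,0,0],"dr":[0,0,0]}]'
python3 -c "
from h import *
st()"
```

```text
time_s: 11.68
ee_pos: [0.5713, -0.3662, 0.032]
tcp_rot: [0.062, 1.569, -0.062]
wrist_force: [-2.9, 0.9, 9.3]
grip_width: 0.385
t 11.68 tcp [ 0.5713 -0.3662  0.032 ] nest [-0.0488 -0.3658  0.032 ] jaw -4.5 x [ 0.001 -0.    -1.   ] F [-2.9  0.9  9.3] g 0.385 j [-0.67  0.58  1.53  0.    1.03 -0.59]
```

Seated on the tray floor; release, rise, look.

```bash
python3 -m pendant '[{"hand":-1,"xyz":[0,0,0],"dr":[0,0,0]},{"hand":-1,"xyz":[0,0,0],"dr":[0,0,0]},{"hand":-1,"xyz":[0,0,0],"dr":[0,0,0]},{"hand":-1,"xyz":[-0.003,0,0],"dr":[0,0,0]},{"hand":-1,"xyz":[-0.03,0,0],"dr":[0,0,0]}]'
python3 -m pendant '[{"hand":-1,"xyz":[-0.04,0,0],"dr":[0,0,0]},{"hand":-1,"xyz":[-0.08,0,0],"dr":[0,0,0]},{"hand":-1,"xyz":[-0.08,0.0,0],"dr":[0,0,0]}]'
python3 -c "
from h import *
st()
t=img('top'); s=img('side'); cv2.imwrite('pics/a9.png',cv2.cvtColor(cv2.resize(s['pixels'][40:200,180:380],None,fx=3.5,fy=3.5),cv2.COLOR_RGB2BGR))
for i,(x,y) in enumerate([(.42,.125),(.416,.334),(.397,-.305)]):
    for cams in ([t],[s],[t,s]):
        b=fitmod(cams,x,y,save=f'q{i}.png'); print(i,len(cams),b[0].round(4),round(b[1],3))
cv2.imwrite('pics/qq.png',np.vstack([cv2.imread(f'pics/q{i}.png') for i in (0,2)]))
"
```

```text
time_s: 12.1
ee_pos: [0.5683, -0.3639, 0.0574]
tcp_rot: [0.067, 1.578, -0.058]
wrist_force: [-0.9, -0.4, -1.1]
grip_width: 0.998
time_s: 12.35
ee_pos: [0.5755, -0.3694, 0.1514]
tcp_rot: [0.054, 1.556, -0.07]
wrist_force: [1.0, -1.4, 0.5]
grip_width: 1.004
t 12.35 tcp [ 0.5755 -0.3694  0.1514] nest [-0.0449 -0.3693  0.1514] jaw -4.5 x [ 0.013 -0.011 -1.   ] F [ 1.  -1.4  0.5] g 1.004 j [-0.67  0.48  1.39  0.    1.26 -0.59]
0 1 [0.4215 0.124  0.8602] 0.152
0 1 [0.4258 0.124  0.7209] 0.245
0 2 [0.4229 0.1242 0.8636] 0.206
1 1 [0.4141 0.3341 0.8797] 0.135
1 1 [0.4185 0.332  0.8612] 0.229
1 2 [0.4148 0.3341 0.8964] 0.19
2 1 [ 0.3737 -0.3463  1.4291] 0.671
2 1 [ 0.3998 -0.3059  2.6479] 0.238
2 2 [ 0.3996 -0.3084  2.6708] 0.484
```

View pics/a9.png

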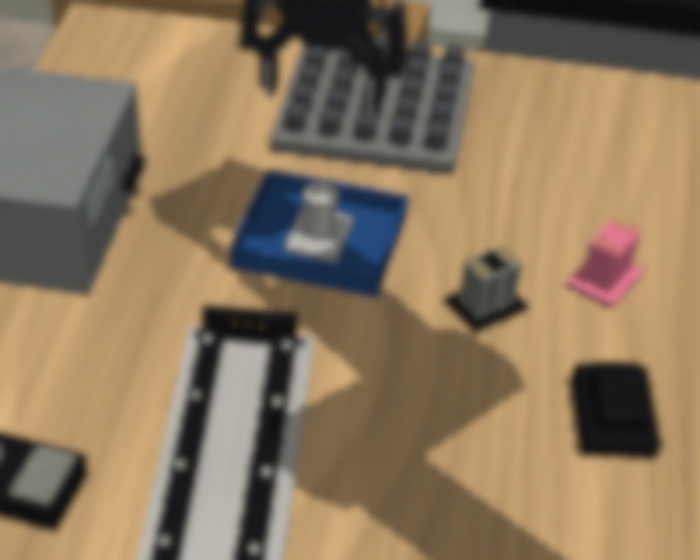

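View pics/qq.png

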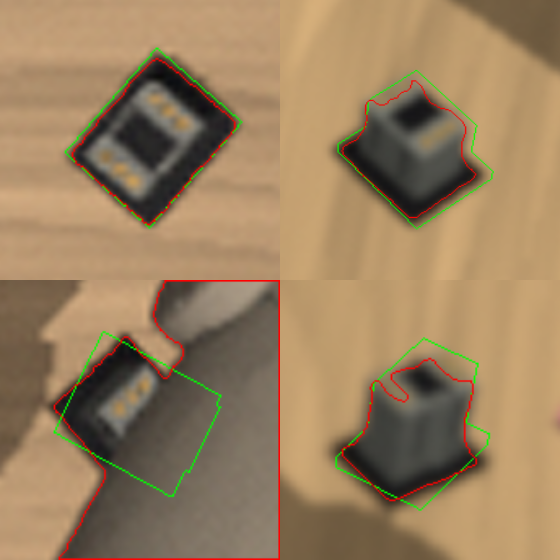

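```bash
python3 -c "
from h import *
go([.397,-.3057,.13],-.836,half=False)"
```

```text
shift [ 0.0137  0.0474 -0.1798] dr [0.757 0.006 0.001] deg 43.4 dist 0.186
```

```bash
python3 -m pendant '[{"hand":-1,"xyz":[0,0.047,-0.18],"dr":[0.757,0,0]},{"hand":-1,"xyz":[0,0.047,-0.18],"dr":[0.757,0,0]},{"hand":-1,"xyz":[0,0.047,-0.18],"dr":[0.757,0,0]},{"hand":-1,"xyz":[0,0.047,-0.18],"dr":[0.757,0,0]},{"hand":-1,"xyz":[0,0.047,-0.18],"dr":[0.757,0,0]}]'
python3 -m pendant '[{"hand":-1,"xyz":[0,0,0],"dr":[0.13,0,0]},{"hand":-1,"xyz":[0,0,0],"dr":[0.13,0,0]},{"hand":-1,"xyz":[0,0,0],"dr":[0.13,0,0]}]'
python3 -c "
from h import *
st()
go([.397,-.3057,.03],-.836,half=False)"
```

```text
time_s: 12.87
ee_pos: [0.3895, -0.3008, 0.1396]
tcp_rot: [0.559, 1.507, -0.554]
wrist_force: [0.2, 0.9, -0.2]
grip_width: 0.997
time_s: 13.12
ee_pos: [0.3952, -0.3048, 0.141]
tcp_rot: [0.65, 1.472, -0.649]
wrist_force: [0.2, -0.4, -0.7]
grip_width: 1.003
t 13.12 tcp [ 0.3952 -0.3048  0.141 ] nest [-0.2188 -0.289   0.141 ] jaw -47.6 x [-0.     0.001 -1.   ] F [ 0.2 -0.4 -0.7] g 1.003 j [-0.8   0.23  1.8   0.    1.1   0.03]
shift [0.111  0.0007 0.002 ] dr [ 0.005 -0.001 -0.   ] deg 0.3 dist 0.111
```

```bash
python3 -m pendant '[{"hand":-1,"xyz":[0.04,0.001,0.002],"dr":[0,0,0]},{"hand":-1,"xyz":[0.075,0.001,0.002],"dr":[0,0,0]},{"hand":-1,"xyz":[0.1,0.001,0.002],"dr":[0,0,0]},{"hand":-1,"xyz":[0.111,0.001,0.002],"dr":[0,0,0]},{"hand":-1,"xyz":[0.111,0.001,0.002],"dr":[0,0,0]}]'
python3 -m pendant '[{"hand":1,"xyz":[0,0,0],"dr":[0,0,0]},{"hand":1,"xyz":[0,0,0],"dr":[0,0,0]},{"hand":1,"xyz":[0,0,0],"dr":[0,0,0]},{"hand":1,"xyz":[0,0,0],"dr":[0,0,0]},{"hand":1,"xyz":[0,0,0],"dr":[0,0,0]}]' 40
python3 -m pendant '[{"hand":1,"xyz":[0,0,0],"dr":[0,0,0]},{"hand":1,"xyz":[0,0,0],"dr":[0,0,0]}]'
python3 -c "
from h import *
st(); s=img('side'); cv2.imwrite('pics/b1.png',cv2.cvtColor(cv2.resize(s['pixels'][60:200,240:400],None,fx=3.5,fy=3.5),cv2.COLOR_RGB2BGR))"
```

```text
time_s: 13.53
ee_pos: [0.3964, -0.3042, 0.0271]
tcp_rot: [0.652, 1.478, -0.647]
wrist_force: [-0.7, -0.4, 0.3]
grip_width: 0.997
time_s: 13.95
ee_pos: [0.3982, -0.3065, 0.0318]
tcp_rot: [0.65, 1.468, -0.652]
wrist_force: [0.4, -0.8, -0.7]
grip_width: 0.366
time_s: 14.12
ee_pos: [0.3983, -0.3065, 0.0318]
tcp_rot: [0.651, 1.468, -0.652]
wrist_force: [-0.1, 0.7, 6.9]
grip_width: 0.366
t 14.12 tcp [ 0.3983 -0.3065  0.0318] nest [-0.2159 -0.2909  0.0318] jaw -47.8 x [ 0.002 -0.002 -1.   ] F [-0.1  0.7  6.9] g 0.366 j [-0.79  0.37  1.94  0.    0.83  0.04]
```

View pics/b1.png

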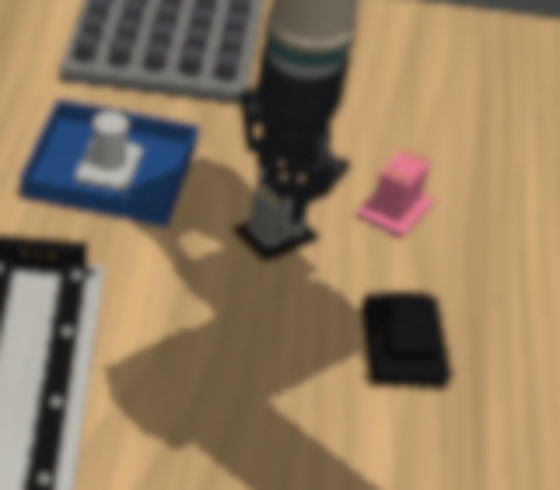

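```bash
python3 -m pendant '[{"hand":1,"xyz":[-0.02,0,0],"dr":[0,0,0]},{"hand":1,"xyz":[-0.05,0,0],"dr":[0,0,0]},{"hand":1,"xyz":[-0.085,0,0],"dr":[0,0,0]},{"hand":1,"xyz":[-0.09,0,0],"dr":[0,0,0]}]'
python3 -c "
from h import *
st(); go(N(-.001,.115,.125),.094,half=False)"
```

```text
time_s: 14.5
ee_pos: [0.3999, -0.3081, 0.1255]
tcp_rot: [0.648, 1.462, -0.653]
wrist_force: [1.0, -0.9, -1.6]
grip_width: 0.361
t 14.5 tcp [ 0.3999 -0.3081  0.1255] nest [-0.2144 -0.2927  0.1255] jaw -47.8 x [ 0.007 -0.007 -1.   ] F [ 1.  -0.9 -1.6] g 0.361 j [-0.79  0.25  1.82  0.    1.06  0.04]
shift [-0.0011  0.4164 -0.196 ] dr [-0.928  0.009  0.004] deg 53.2 dist 0.46
```

```bash
python3 -m pendant '[{"hand":1,"xyz":[0,0.02,-0.009],"dr":[-0.06,0,0]},{"hand":1,"xyz":[0,0.05,-0.024],"dr":[-0.16,0,0]},{"hand":1,"xyz":[0,0.085,-0.04],"dr":[-0.27,0,0]},{"hand":1,"xyz":[0,0.12,-0.056],"dr":[-0.38,0,0]},{"hand":1,"xyz":[0,0.15,-0.07],"dr":[-0.48,0,0]}]'
python3 -c "
from h import *
st(); go(N(-.001,.115,.125),.094,half=False)"
```

```text
time_s: 14.92
ee_pos: [0.4613, -0.1509, 0.12]
tcp_rot: [0.275, 1.554, -0.273]
wrist_force: [0.3, -0.4, -1.8]
grip_width: 0.367
t 14.92 tcp [ 0.4613 -0.1509  0.12  ] nest [-0.1394 -0.1415  0.12  ] jaw -20.0 x [-0.001  0.001 -1.   ] F [ 0.3 -0.4 -1.8] g 0.367 j [-0.46  0.24  1.86  0.    1.04 -0.11]
shift [-0.0048  0.291   0.0166] dr [-0.443 -0.001 -0.001] deg 25.4 dist 0.292
```

```bash
python3 -m pendant '[{"hand":1,"xyz":[-0.005,0.035,0.002],"dr":[-0.1,0,0]},{"hand":1,"xyz":[-0.005,0.07,0.004],"dr":[-0.2,0,0]},{"hand":1,"xyz":[-0.005,0.105,0.006],"dr":[-0.3,0,0]},{"hand":1,"xyz":[-0.005,0.135,0.008],"dr":[-0.4,0,0]},{"hand":1,"xyz":[-0.005,0.165,0.009],"dr":[-0.443,0,0]}]'
python3 -c "
from h import *
st(); go(N(-.001,.115,.125),.094,half=False)"
```

```text
time_s: 15.33
ee_pos: [0.5271, 0.0003, 0.1249]
tcp_rot: [-0.073, 1.571, 0.074]
wrist_force: [1.0, -0.7, -1.5]
grip_width: 0.363
t 15.33 tcp [5.271e-01 3.000e-04 1.249e-01] nest [-0.0605  0.0033  0.1249] jaw 5.4 x [-0.001  0.    -1.   ] F [ 1.  -0.7 -1.5] g 0.363 j [-0.13  0.29  1.77  0.    1.08 -0.23]
shift [-0.0002  0.1114  0.0601] dr [-0.    -0.001 -0.   ] deg 0.1 dist 0.127
```

```bash
python3 -m pendant '[{"hand":1,"xyz":[0,0.03,0.016],"dr":[0,0,0]},{"hand":1,"xyz":[0,0.065,0.035],"dr":[0,0,0]},{"hand":1,"xyz":[0,0.095,0.052],"dr":[0,0,0]},{"hand":1,"xyz":[0,0.111,0.06],"dr":[0,0,0]},{"hand":1,"xyz":[0,0.111,0.06],"dr":[0,0,0]}]'
python3 -m pendant '[{"hand":1,"xyz":[0,0,0],"dr":[0,0,0]},{"hand":1,"xyz":[0,0,0],"dr":[0,0,0]}]'
python3 -c "
from h import *
st(); go(N(-.001,.113,.042),.09,half=False)
t=img('top'); s=img('side'); cv2.imwrite('pics/b2.png',cv2.cvtColor(cv2.resize(s['pixels'][100:260,180:340],None,fx=3.5,fy=3.5),cv2.COLOR_RGB2BGR))
"
```

```text
time_s: 15.75
ee_pos: [0.5781, 0.1183, 0.1246]
tcp_rot: [-0.071, 1.569, 0.074]
wrist_force: [0.5, -0.0, -1.6]
grip_width: 0.364
time_s: 15.92
ee_pos: [0.576, 0.1137, 0.1247]
tcp_rot: [-0.071, 1.572, 0.07]
wrist_force: [-0.2, -1.2, -2.3]
grip_width: 0.366
t 15.92 tcp [0.576  0.1137 0.1247] nest [-0.0017  0.1119  0.1247] jaw 5.1 x [-0.002 -0.001 -1.   ] F [-0.2 -1.2 -2.3] g 0.366 j [ 0.08  0.37  1.64 -0.    1.13 -0.01]
shift [0.0827 0.0012 0.0009] dr [-0.001 -0.002  0.001] deg 0.1 dist 0.083
```

View pics/b2.png

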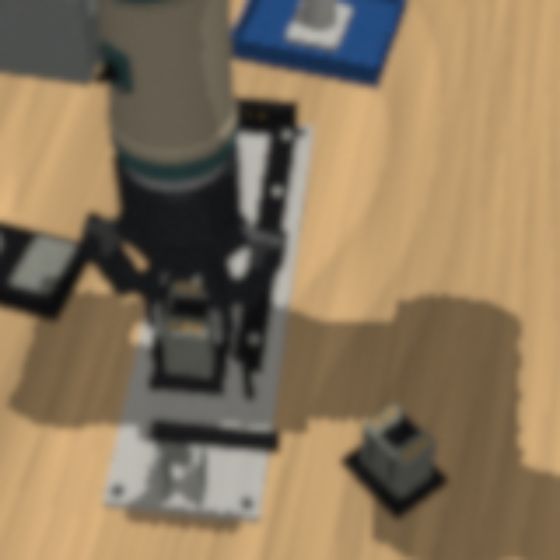

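```bash
python3 -m pendant '[{"hand":1,"xyz":[0.03,0.001,0],"dr":[0,0,0]},{"hand":1,"xyz":[0.06,0.001,0],"dr":[0,0,0]},{"hand":1,"xyz":[0.075,0.001,0],"dr":[0,0,0]},{"hand":1,"xyz":[0.082,0.001,0],"dr":[0,0,0]},{"hand":1,"xyz":[0.082,0.001,0],"dr":[0,0,0]}]'
python3 -m pendant '[{"hand":1,"xyz":[0,0,0],"dr":[0,0,0]},{"hand":1,"xyz":[0,0,0],"dr":[0,0,0]}]'
python3 -c "
from h import *
st()"
```

```text
time_s: 16.43
ee_pos: [0.5755, 0.1142, 0.0421]
tcp_rot: [-0.069, 1.573, 0.069]
wrist_force: [0.5, 0.4, -2.5]
grip_width: 0.365
time_s: 16.6
ee_pos: [0.5783, 0.115, 0.0451]
tcp_rot: [-0.069, 1.567, 0.069]
wrist_force: [0.2, 0.5, -2.2]
grip_width: 0.366
t 16.6 tcp [0.5783 0.115  0.0451] nest [0.0007 0.113  0.0451] jaw 5.1 x [ 0.003  0.    -1.   ] F [ 0.2  0.5 -2.2] g 0.366 j [ 0.08  0.45  1.73  0.    0.95 -0.01]
```

```bash
python3 -m pendant '[{"hand":1,"xyz":[0.003,0,-0.002],"dr":[0,0,0]},{"hand":1,"xyz":[0.005,0,-0.002],"dr":[0,0,0]},{"hand":1,"xyz":[0.005,0,-0.002],"dr":[0,0,0]}]'
python3 -c "
from h import *
st()"
```

```text
time_s: 16.85
ee_pos: [0.5756, 0.1152, 0.0398]
tcp_rot: [-0.07, 1.568, 0.07]
wrist_force: [-0.0, 0.0, 2.3]
grip_width: 0.365
t 16.85 tcp [0.5756 0.1152 0.0398] nest [-0.002   0.1134  0.0398] jaw 5.1 x [ 0.002  0.    -1.   ] F [-0.   0.   2.3] g 0.365 j [ 0.08  0.46  1.75 -0.    0.94 -0.01]
```

```bash
python3 -m pendant '[{"hand":1,"xyz":[0,-0.01,0],"dr":[0,0,0]},{"hand":1,"xyz":[0,-0.02,0],"dr":[0,0,0]},{"hand":1,"xyz":[0,-0.035,0.0],"dr":[0,0,0]},{"hand":1,"xyz":[0,-0.045,0],"dr":[0,0,0]},{"hand":1,"xyz":[0,-0.055,0],"dr":[0,0,0]}]'
python3 -c "
from h import *
st()"
```

```text
time_s: 17.27
ee_pos: [0.5812, 0.0599, 0.0398]
tcp_rot: [-0.068, 1.567, 0.07]
wrist_force: [0.3, 4.8, 5.6]
grip_width: 0.366
t 17.27 tcp [0.5812 0.0599 0.0398] nest [-0.0012  0.0579  0.0398] jaw 5.0 x [ 0.003  0.001 -1.   ] F [0.3 4.8 5.6] g 0.366 j [-0.02  0.45  1.75  0.    0.93 -0.11]
```

Entering cleanly (only sliding friction). Continue.

```bash
python3 -m pendant '[{"hand":1,"xyz":[0,-0.02,0],"dr":[0,0,0]},{"hand":1,"xyz":[0,-0.04,0],"dr":[0,0,0]},{"hand":1,"xyz":[0,-0.06,0.0],"dr":[0,0,0]},{"hand":1,"xyz":[0,-0.08,0],"dr":[0,0,0]},{"hand":1,"xyz":[0,-0.1,0],"dr":[0,0,0]}]'
python3 -c "
from h import *
st()"
python3 -m pendant '[{"hand":1,"xyz":[0,-0.02,0],"dr":[0,0,0]},{"hand":1,"xyz":[0,-0.04,0],"dr":[0,0,0]},{"hand":1,"xyz":[0,-0.06,0.0],"dr":[0,0,0]},{"hand":1,"xyz":[0,-0.08,0],"dr":[0,0,0]},{"hand":1,"xyz":[0,-0.1,0],"dr":[0,0,0]}]'
python3 -c "
from h import *
st()"
```

```text
time_s: 17.68
ee_pos: [0.5896, -0.04, 0.0398]
tcp_rot: [-0.068, 1.567, 0.07]
wrist_force: [0.1, 5.7, 8.2]
grip_width: 0.363
t 17.68 tcp [ 0.5896 -0.04    0.0398] nest [-0.0018 -0.0425  0.0398] jaw 5.0 x [ 0.002  0.001 -1.   ] F [0.1 5.7 8.2] g 0.363 j [-0.19  0.46  1.74  0.    0.94 -0.28]
time_s: 18.1
ee_pos: [0.5983, -0.1396, 0.0398]
tcp_rot: [-0.068, 1.567, 0.07]
wrist_force: [0.7, 6.9, 8.2]
grip_width: 0.367
t 18.1 tcp [ 0.5983 -0.1396  0.0398] nest [-0.0019 -0.1424  0.0398] jaw 5.0 x [ 0.002  0.002 -1.   ] F [0.7 6.9 8.2] g 0.367 j [-0.34  0.49  1.68  0.    0.97 -0.43]
```

```bash
python3 -m pendant '[{"hand":1,"xyz":[0,-0.01,0],"dr":[0,0,0]},{"hand":1,"xyz":[0,-0.018,0],"dr":[0,0,0]},{"hand":1,"xyz":[0,-0.022,0.0],"dr":[0,0,0]},{"hand":1,"xyz":[0,-0.025,0],"dr":[0,0,0]},{"hand":1,"xyz":[0,-0.026,0],"dr":[0,0,0]}]'
python3 -m pendant '[{"hand":1,"xyz":[0,-0.002,0],"dr":[0,0,0]},{"hand":1,"xyz":[0,-0.004,0],"dr":[0,0,0]}]'
python3 -c "
from h import *
st()"
```

```text
time_s: 18.52
ee_pos: [0.6006, -0.1651, 0.0398]
tcp_rot: [-0.067, 1.568, 0.069]
wrist_force: [1.7, 5.5, 7.6]
grip_width: 0.367
time_s: 18.68
ee_pos: [0.6008, -0.1683, 0.0398]
tcp_rot: [-0.067, 1.568, 0.07]
wrist_force: [0.7, 5.6, 6.7]
grip_width: 0.369
t 18.68 tcp [ 0.6008 -0.1683  0.0398] nest [-0.0019 -0.1712  0.0398] jaw 5.0 x [ 0.002  0.002 -1.   ] F [0.7 5.6 6.7] g 0.369 j [-0.39  0.5   1.66  0.    0.98 -0.48]
```

```bash
python3 -m pendant '[{"hand":1,"xyz":[0,-0.002,0],"dr":[0,0,0]},{"hand":1,"xyz":[0,-0.003,0],"dr":[0,0,0]}]'
python3 -m pendant '[{"hand":1,"xyz":[0,-0.002,0],"dr":[0,0,0]},{"hand":1,"xyz":[0,-0.003,0],"dr":[0,0,0]}]'
python3 -c "
from h import *
st()"
```

```text
time_s: 18.85
ee_pos: [0.6009, -0.1687, 0.04]
tcp_rot: [-0.062, 1.568, 0.073]
wrist_force: [0.5, 14.3, 11.3]
grip_width: 0.366
time_s: 19.02
ee_pos: [0.6009, -0.1689, 0.0402]
tcp_rot: [-0.058, 1.568, 0.076]
wrist_force: [0.8, 20.2, 13.0]
grip_width: 0.367
t 19.02 tcp [ 0.6009 -0.1689  0.0402] nest [-0.0019 -0.1718  0.0402] jaw 4.9 x [ 0.001  0.011 -1.   ] F [ 0.8 20.2 13. ] g 0.367 j [-0.39  0.5   1.65  0.01  0.99 -0.48]
```

```bash
python3 -m pendant '[{"hand":-1,"xyz":[0,0.002,0],"dr":[0,0,0]},{"hand":-1,"xyz":[0,0.002,0],"dr":[0,0,0]},{"hand":-1,"xyz":[0,0.002,0],"dr":[0,0,0]},{"hand":-1,"xyz":[-0.02,0.002,0],"dr":[0,0,0]},{"hand":-1,"xyz":[-0.06,0.002,0],"dr":[0,0,0]}]'
python3 -m pendant '[{"hand":-1,"xyz":[-0.03,0,0],"dr":[0,0,0]},{"hand":-1,"xyz":[-0.04,0.03,-0.03],"dr":[0,0,0]}]'
python3 -c "
from h import *
st()
t=img('top'); s=img('side'); cv2.imwrite('pics/b3.png',cv2.cvtColor(cv2.resize(s['pixels'][80:330,170:370],None,fx=2.4,fy=2.4),cv2.COLOR_RGB2BGR))
cv2.imwrite('pics/b3t.png',cv2.cvtColor(cv2.resize(t['pixels'],(800,600)),cv2.COLOR_RGB2BGR))
for i,(x,y) in enumerate([(.42,.125),(.416,.334)]):
    for cams in ([t],):
        b=fitmod(cams,x,y,save=f'r{i}.png'); print(i,len(cams),b[0].round(4),round(b[1],3))
"
```

```text
time_s: 19.43
ee_pos: [0.5966, -0.1724, 0.0938]
tcp_rot: [-0.066, 1.581, 0.073]
wrist_force: [1.5, -0.0, -0.6]
grip_width: 1.003
time_s: 19.6
ee_pos: [0.5787, -0.1537, 0.1434]
tcp_rot: [-0.075, 1.553, 0.06]
wrist_force: [2.5, 0.0, 1.6]
grip_width: 0.997
t 19.6 tcp [ 0.5787 -0.1537  0.1434] nest [-0.0227 -0.1547  0.1434] jaw 4.9 x [ 0.017 -0.009 -1.   ] F [2.5 0.  1.6] g 0.997 j [-0.37  0.36  1.61 -0.    1.16 -0.46]
0 1 [0.4223 0.1242 0.8788] 0.152
1 1 [0.414  0.3336 0.8961] 0.135
```

View pics/b3.png

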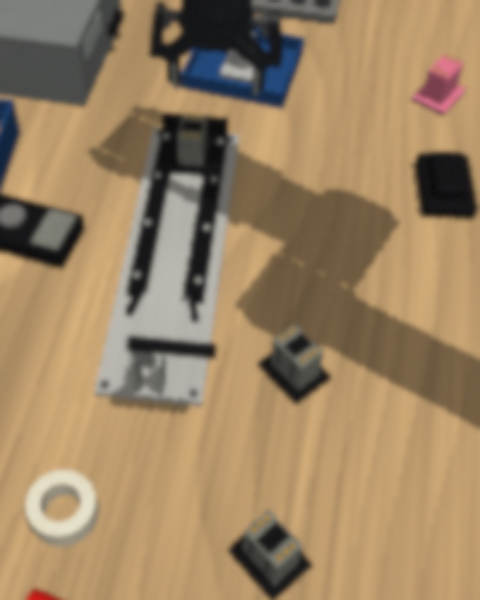

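View pics/b3t.png

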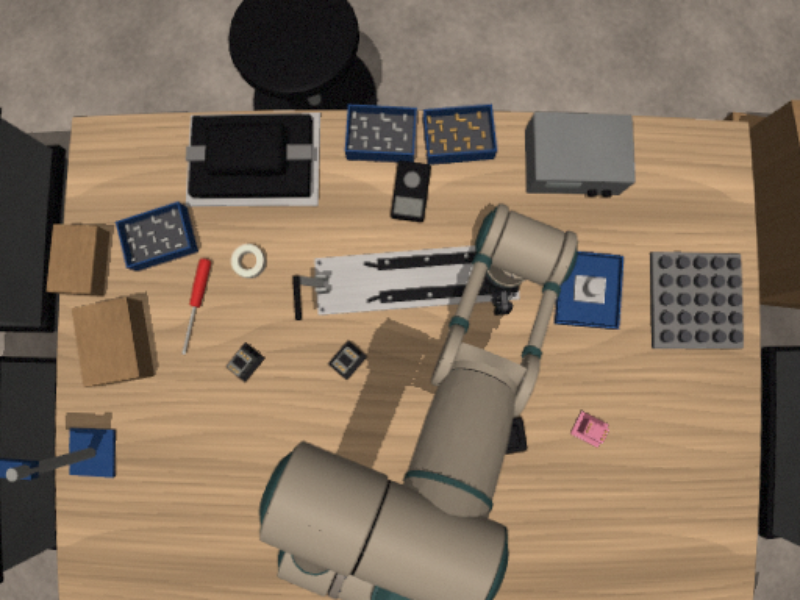

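```bash
python3 -c "
from h import *
go([.4225,.1242,.14],.87,half=False)"
```

```text
shift [ 0.0006  0.2812 -0.1192] dr [-0.781 -0.001 -0.001] deg 44.7 dist 0.305
```

```bash
python3 -m pendant '[{"hand":-1,"xyz":[0,0.035,-0.015],"dr":[-0.1,0,0]},{"hand":-1,"xyz":[0,0.07,-0.03],"dr":[-0.2,0,0]},{"hand":-1,"xyz":[0,0.105,-0.045],"dr":[-0.3,0,0]},{"hand":-1,"xyz":[0,0.14,-0.06],"dr":[-0.4,0,0]},{"hand":-1,"xyz":[0,0.175,-0.075],"dr":[-0.5,0,0]}]'
python3 -c "
from h import *
st();go([.4225,.1242,.12],.87,half=False)"
```

```text
time_s: 20.12
ee_pos: [0.4784, 0.0212, 0.1376]
tcp_rot: [-0.465, 1.521, 0.464]
wrist_force: [-0.3, 0.4, 0.2]
grip_width: 1.001
t 20.12 tcp [0.4784 0.0212 0.1376] nest [-0.1072  0.0283  0.1376] jaw 34.0 x [-0.001 -0.001 -1.   ] F [-0.3  0.4  0.2] g 1.001 j [-0.1   0.21  1.85 -0.    1.08 -0.69]
shift [0.0176 0.1167 0.0112] dr [-0.277 -0.001  0.   ] deg 15.9 dist 0.119
```

```bash
python3 -m pendant '[{"hand":-1,"xyz":[0.005,0.035,0.003],"dr":[-0.1,0,0]},{"hand":-1,"xyz":[0.01,0.07,0.006],"dr":[-0.2,0,0]},{"hand":-1,"xyz":[0.015,0.1,0.01],"dr":[-0.277,0,0]},{"hand":-1,"xyz":[0.017,0.117,0.011],"dr":[-0.277,0,0]},{"hand":-1,"xyz":[0.017,0.117,0.011],"dr":[-0.277,0,0]}]'
python3 -c "
from h import *
st();go([.4225,.1242,.03],.87,half=False)"
```

```text
time_s: 20.53
ee_pos: [0.4209, 0.1258, 0.1202]
tcp_rot: [-0.678, 1.465, 0.68]
wrist_force: [0.8, -0.2, -0.4]
grip_width: 0.999
t 20.53 tcp [0.4209 0.1258 0.1202] nest [-0.1552  0.1377  0.1202] jaw 49.8 x [-0.003  0.    -1.   ] F [ 0.8 -0.2 -0.4] g 0.999 j [ 0.13  0.17  1.95  0.    1.02 -0.74]
shift [ 0.0902 -0.0025 -0.    ] dr [-0.001 -0.002 -0.003] deg 0.2 dist 0.09
```

```bash
python3 -m pendant '[{"hand":-1,"xyz":[0.035,-0.002,0],"dr":[0,0,0]},{"hand":-1,"xyz":[0.065,-0.002,0],"dr":[0,0,0]},{"hand":-1,"xyz":[0.082,-0.002,0],"dr":[0,0,0]},{"hand":-1,"xyz":[0.091,-0.002,0],"dr":[0,0,0]},{"hand":-1,"xyz":[0.091,-0.002,0],"dr":[0,0,0]}]'
python3 -m pendant '[{"hand":1,"xyz":[0,0,0],"dr":[0,0,0]},{"hand":1,"xyz":[0,0,0],"dr":[0,0,0]},{"hand":1,"xyz":[0,0,0],"dr":[0,0,0]},{"hand":1,"xyz":[0,0,0],"dr":[0,0,0]},{"hand":1,"xyz":[0,0,0],"dr":[0,0,0]}]' 40
python3 -m pendant '[{"hand":1,"xyz":[0,0,0],"dr":[0,0,0]},{"hand":1,"xyz":[0,0,0],"dr":[0,0,0]}]'
python3 -c "
from h import *
st()"
python3 -m pendant '[{"hand":1,"xyz":[-0.02,0,0],"dr":[0,0,0]},{"hand":1,"xyz":[-0.05,0,0],"dr":[0,0,0]},{"hand":1,"xyz":[-0.085,0,0],"dr":[0,0,0]},{"hand":1,"xyz":[-0.09,0,0],"dr":[0,0,0]}]'
python3 -c "
from h import *
st(); go(N(-.001,.113,.125),TH,half=False); s=img('side'); cv2.imwrite('pics/c1.png',cv2.cvtColor(cv2.resize(s['pixels'][160:310,220:370],None,fx=3.5,fy=3.5),cv2.COLOR_RGB2BGR))"
```

```text
time_s: 20.95
ee_pos: [0.4242, 0.1215, 0.028]
tcp_rot: [-0.676, 1.468, 0.676]
wrist_force: [-0.3, 0.4, 0.4]
grip_width: 1.005
time_s: 21.37
ee_pos: [0.4258, 0.123, 0.0311]
tcp_rot: [-0.677, 1.461, 0.676]
wrist_force: [-0.0, -1.1, 1.2]
grip_width: 0.365
time_s: 21.53
ee_pos: [0.4258, 0.123, 0.0311]
tcp_rot: [-0.677, 1.461, 0.676]
wrist_force: [0.2, -1.8, 6.1]
grip_width: 0.369
t 21.53 tcp [0.4258 0.123  0.0311] nest [-0.1506  0.1344  0.0311] jaw 49.6 x [ 0.002 -0.    -1.   ] F [ 0.2 -1.8  6.1] g 0.369 j [ 0.12  0.3   2.07 -0.    0.77 -0.74]
time_s: 21.87
ee_pos: [0.4284, 0.1237, 0.1249]
tcp_rot: [-0.678, 1.453, 0.673]
wrist_force: [1.3, -0.3, -1.5]
grip_width: 0.369
t 21.87 tcp [0.4284 0.1237 0.1249] nest [-0.1479  0.1349  0.1249] jaw 49.6 x [ 0.01   0.001 -1.   ] F [ 1.3 -0.3 -1.5] g 0.369 j [ 0.12  0.17  1.94  0.    1.02 -0.74]
shift [ 0.0013 -0.1187  0.0893] dr [0.778 0.009 0.003] deg 44.6 dist 0.149
```

View pics/c1.png

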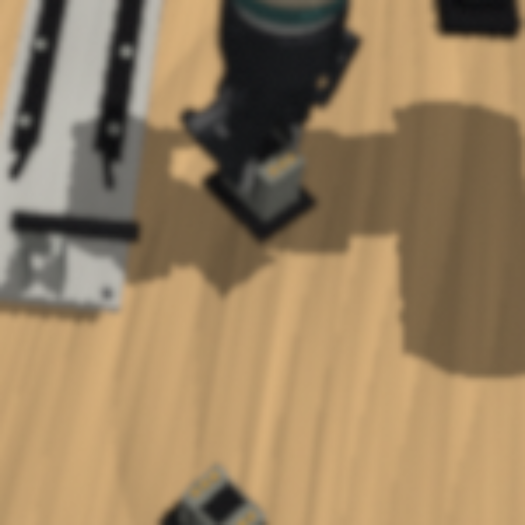

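```bash
python3 -m pendant '[{"hand":1,"xyz":[0,-0.03,0.02],"dr":[0.1,0,0]},{"hand":1,"xyz":[0,-0.06,0.04],"dr":[0.2,0,0]},{"hand":1,"xyz":[0,-0.09,0.065],"dr":[0.32,0,0]},{"hand":1,"xyz":[0,-0.11,0.085],"dr":[0.44,0,0]},{"hand":1,"xyz":[0,-0.119,0.089],"dr":[0.56,0,0]}]'
python3 -m pendant '[{"hand":1,"xyz":[0,0,0],"dr":[0.11,0,0]},{"hand":1,"xyz":[0,0,0],"dr":[0.218,0,0]},{"hand":1,"xyz":[0,0,0],"dr":[0.218,0,0]}]'
python3 -c "
from h import *
st();go(N(-.0015,.113,.0425),TH,half=False)"
```

```text
time_s: 22.33
ee_pos: [0.5779, 0.1141, 0.1184]
tcp_rot: [-0.235, 1.555, 0.235]
wrist_force: [0.6, -1.0, -1.7]
grip_width: 0.369
time_s: 22.58
ee_pos: [0.5723, 0.1137, 0.1179]
tcp_rot: [-0.068, 1.574, 0.068]
wrist_force: [0.2, -0.2, -1.5]
grip_width: 0.366
t 22.58 tcp [0.5723 0.1137 0.1179] nest [-0.0055  0.1122  0.1179] jaw 4.9 x [-0.004 -0.    -1.   ] F [ 0.2 -0.2 -1.5] g 0.366 j [ 0.08  0.37  1.66  0.    1.12 -0.01]
shift [0.0754 0.0008 0.0042] dr [-0.002 -0.004 -0.   ] deg 0.3 dist 0.075
```

```bash
python3 -m pendant '[{"hand":1,"xyz":[0.03,0.001,0.002],"dr":[0,0,0]},{"hand":1,"xyz":[0.055,0.001,0.002],"dr":[0,0,0]},{"hand":1,"xyz":[0.068,0.001,0.002],"dr":[0,0,0]},{"hand":1,"xyz":[0.073,0.001,0.002],"dr":[0,0,0]},{"hand":1,"xyz":[0.073,0.001,0.002],"dr":[0,0,0]}]'
python3 -m pendant '[{"hand":1,"xyz":[0,0,0],"dr":[0,0,0]},{"hand":1,"xyz":[0,0,0],"dr":[0,0,0]}]'
python3 -c "
from h import *
st()"
```

```text
time_s: 23.0
ee_pos: [0.5734, 0.1149, 0.045]
tcp_rot: [-0.071, 1.574, 0.071]
wrist_force: [-0.3, -0.9, -1.8]
grip_width: 0.371
time_s: 23.17
ee_pos: [0.5761, 0.1151, 0.0481]
tcp_rot: [-0.07, 1.568, 0.07]
wrist_force: [0.3, -0.3, -1.4]
grip_width: 0.37
t 23.17 tcp [0.5761 0.1151 0.0481] nest [-0.0015  0.1133  0.0481] jaw 5.1 x [ 0.002  0.    -1.   ] F [ 0.3 -0.3 -1.4] g 0.37 j [ 0.08  0.45  1.74  0.    0.96 -0.01]
```

```bash
python3 -m pendant '[{"hand":1,"xyz":[0.004,0,0],"dr":[0,0,0]},{"hand":1,"xyz":[0.007,0,0],"dr":[0,0,0]},{"hand":1,"xyz":[0.009,0,0],"dr":[0,0,0]},{"hand":1,"xyz":[0.009,0,0],"dr":[0,0,0]}]'
python3 -m pendant '[{"hand":1,"xyz":[0,-0.01,0],"dr":[0,0,0]},{"hand":1,"xyz":[0,-0.02,0],"dr":[0,0,0]},{"hand":1,"xyz":[0,-0.035,0.0],"dr":[0,0,0]},{"hand":1,"xyz":[0,-0.045,0],"dr":[0,0,0]},{"hand":1,"xyz":[0,-0.055,0],"dr":[0,0,0]}]'
python3 -c "
from h import *
st()"
```

```text
time_s: 23.5
ee_pos: [0.5755, 0.115, 0.0391]
tcp_rot: [-0.069, 1.569, 0.069]
wrist_force: [-0.5, 0.4, 2.5]
grip_width: 0.366
time_s: 23.92
ee_pos: [0.5813, 0.0595, 0.0392]
tcp_rot: [-0.067, 1.567, 0.069]
wrist_force: [0.0, 3.9, 5.6]
grip_width: 0.364
t 23.92 tcp [0.5813 0.0595 0.0392] nest [-0.0013  0.0575  0.0392] jaw 5.0 x [ 0.003  0.001 -1.   ] F [0.  3.9 5.6] g 0.364 j [-0.02  0.45  1.75  0.    0.93 -0.11]
```

```bash
python3 -m pendant '[{"hand":1,"xyz":[0,-0.02,0],"dr":[0,0,0]},{"hand":1,"xyz":[0,-0.04,0],"dr":[0,0,0]},{"hand":1,"xyz":[0,-0.06,0.0],"dr":[0,0,0]},{"hand":1,"xyz":[0,-0.08,0],"dr":[0,0,0]},{"hand":1,"xyz":[0,-0.1,0],"dr":[0,0,0]}]'
python3 -m pendant '[{"hand":1,"xyz":[0,-0.02,0],"dr":[0,0,0]},{"hand":1,"xyz":[0,-0.04,0],"dr":[0,0,0]},{"hand":1,"xyz":[0,-0.05,0.0],"dr":[0,0,0]},{"hand":1,"xyz":[0,-0.056,0],"dr":[0,0,0]}]'
python3 -m pendant '[{"hand":1,"xyz":[0,-0.002,0],"dr":[0,0,0]},{"hand":1,"xyz":[0,-0.004,0],"dr":[0,0,0]}]'
python3 -c "
from h import *
st()"
```

```text
time_s: 24.33
ee_pos: [0.5896, -0.0405, 0.0392]
tcp_rot: [-0.067, 1.568, 0.069]
wrist_force: [0.1, 5.4, 6.6]
grip_width: 0.366
time_s: 24.67
ee_pos: [0.5946, -0.097, 0.0391]
tcp_rot: [-0.066, 1.567, 0.067]
wrist_force: [1.5, 5.0, 7.0]
grip_width: 0.361
time_s: 24.83
ee_pos: [0.5948, -0.0999, 0.0392]
tcp_rot: [-0.066, 1.567, 0.068]
wrist_force: [-0.3, 4.1, 7.4]
grip_width: 0.367
t 24.83 tcp [ 0.5948 -0.0999  0.0392] nest [-0.0018 -0.1025  0.0392] jaw 4.9 x [ 0.002  0.001 -1.   ] F [-0.3  4.1  7.4] g 0.367 j [-0.28  0.48  1.71  0.    0.95 -0.37]
```

```bash
python3 -m pendant '[{"hand":1,"xyz":[0,-0.002,0],"dr":[0,0,0]},{"hand":1,"xyz":[0,-0.004,0],"dr":[0,0,0]}]'
python3 -m pendant '[{"hand":1,"xyz":[0,-0.002,0],"dr":[0,0,0]},{"hand":1,"xyz":[0,-0.003,0],"dr":[0,0,0]}]'
python3 -m pendant '[{"hand":1,"xyz":[0,-0.001,0],"dr":[0,0,0]},{"hand":1,"xyz":[0,-0.002,0],"dr":[0,0,0]}]'
python3 -c "
from h import *
st()"
```

```text
time_s: 25.0
ee_pos: [0.5951, -0.1034, 0.0392]
tcp_rot: [-0.067, 1.568, 0.069]
wrist_force: [0.3, 5.2, 6.1]
grip_width: 0.369
time_s: 25.17
ee_pos: [0.5954, -0.1065, 0.0392]
tcp_rot: [-0.067, 1.568, 0.069]
wrist_force: [-0.3, 4.1, 6.4]
grip_width: 0.367
time_s: 25.33
ee_pos: [0.5955, -0.1078, 0.0392]
tcp_rot: [-0.066, 1.568, 0.069]
wrist_force: [0.9, 8.1, 8.6]
grip_width: 0.368
t 25.33 tcp [ 0.5955 -0.1078  0.0392] nest [-0.0018 -0.1105  0.0392] jaw 4.9 x [ 0.002  0.002 -1.   ] F [0.9 8.1 8.6] g 0.368 j [-0.3   0.48  1.7   0.    0.96 -0.38]
```

```bash
python3 -m pendant '[{"hand":1,"xyz":[0,-0.002,0],"dr":[0,0,0]},{"hand":1,"xyz":[0,-0.004,0],"dr":[0,0,0]},{"hand":1,"xyz":[0,-0.004,0],"dr":[0,0,0]}]'
python3 -c "
from h import *
st()"
```

```text
time_s: 25.58
ee_pos: [0.5956, -0.1082, 0.0395]
tcp_rot: [-0.06, 1.568, 0.073]
wrist_force: [1.1, 15.1, 9.8]
grip_width: 0.366
t 25.58 tcp [ 0.5956 -0.1082  0.0395] nest [-0.0018 -0.1109  0.0395] jaw 4.8 x [ 0.001  0.009 -1.   ] F [ 1.1 15.1  9.8] g 0.366 j [-0.3   0.48  1.7   0.01  0.96 -0.39]
```

```bash
python3 -m pendant '[{"hand":-1,"xyz":[0,0.002,0],"dr":[0,0,0]},{"hand":-1,"xyz":[0,0.002,0],"dr":[0,0,0]},{"hand":-1,"xyz":[0,0.002,0],"dr":[0,0,0]},{"hand":-1,"xyz":[-0.02,0.002,0],"dr":[0,0,0]},{"hand":-1,"xyz":[-0.06,0.002,0],"dr":[0,0,0]}]'
python3 -m pendant '[{"hand":-1,"xyz":[-0.03,0,0],"dr":[0,0,0]},{"hand":-1,"xyz":[-0.04,0.03,-0.03],"dr":[0,0,0]}]'
python3 -c "
from h import *
st()
t=img('top'); s=img('side'); cv2.imwrite('pics/c3.png',cv2.cvtColor(cv2.resize(s['pixels'][80:330,170:370],None,fx=2.4,fy=2.4),cv2.COLOR_RGB2BGR))
b=fitmod([t],.414,.334,save='c3m.png'); print(b)
go([b[0][0],b[0][1],.13],b[0][2],half=False)
"
```

```text
time_s: 26.0
ee_pos: [0.5909, -0.1102, 0.0935]
tcp_rot: [-0.066, 1.582, 0.071]
wrist_force: [0.3, 0.6, 0.3]
grip_width: 0.997
time_s: 26.17
ee_pos: [0.5733, -0.0903, 0.1428]
tcp_rot: [-0.073, 1.553, 0.06]
wrist_force: [1.0, 0.2, 1.4]
grip_width: 1.003
t 26.17 tcp [ 0.5733 -0.0903  0.1428] nest [-0.0225 -0.0911  0.1428] jaw 4.9 x [ 0.017 -0.008 -1.   ] F [1.  0.2 1.4] g 1.003 j [-0.27  0.34  1.65 -0.    1.14 -0.36]
(array([0.4148432 , 0.33433627, 0.8966449 ]), np.float64(0.13510540788267644))
shift [ 0.0102  0.4284 -0.1087] dr [-0.808 -0.001 -0.001] deg 46.3 dist 0.442
```

View pics/c3.png

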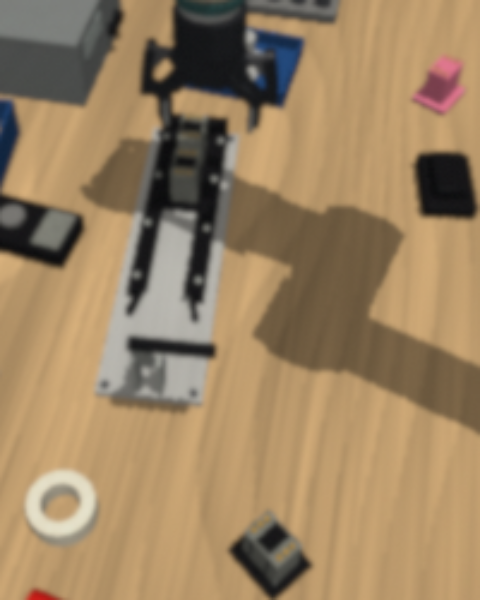

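View pics/c3m.png

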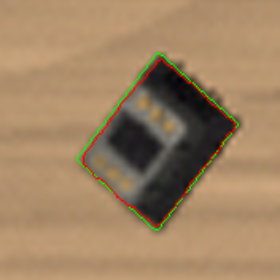

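```bash
python3 -m pendant '[{"hand":-1,"xyz":[0,0.02,-0.035],"dr":[-0.1,0,0]},{"hand":-1,"xyz":[0,0.045,-0.065],"dr":[-0.2,0,0]},{"hand":-1,"xyz":[0,0.07,-0.095],"dr":[-0.3,0,0]},{"hand":-1,"xyz":[0,0.1,-0.11],"dr":[-0.4,0,0]},{"hand":-1,"xyz":[0,0.135,-0.12],"dr":[-0.5,0,0]}]'
python3 -c "
from h import *
st();go([.4148,.3343,.13],.8966,half=False)"
```

```text
time_s: 26.68
ee_pos: [0.4299, 0.039, 0.1371]
tcp_rot: [-0.463, 1.523, 0.462]
wrist_force: [1.1, 0.3, -0.3]
grip_width: 1.0
t 26.68 tcp [0.4299 0.039  0.1371] nest [-0.1538  0.0504  0.1371] jaw 33.8 x [-0.002 -0.001 -1.   ] F [ 1.1  0.3 -0.3] g 1.0 j [-0.07  0.14  1.94 -0.    1.06 -0.66]
shift [0.0067 0.2537 0.1518] dr [-0.306 -0.002 -0.   ] deg 17.6 dist 0.296
```

```bash
python3 -m pendant '[{"hand":-1,"xyz":[0,0.033,0.0195],"dr":[-0.1,0,0]},{"hand":-1,"xyz":[0,0.066,0.04],"dr":[-0.2,0,0]},{"hand":-1,"xyz":[0,0.1,0.06],"dr":[-0.3,0,0]},{"hand":-1,"xyz":[0,0.134,0.08],"dr":[-0.306,0,0]},{"hand":-1,"xyz":[0,0.168,0.1],"dr":[-0.306,0,0]}]'
python3 -c "
from h import *
st();go([.4148,.3343,.13],.8966,half=False)"
```

```text
time_s: 27.1
ee_pos: [0.4226, 0.236, 0.1374]
tcp_rot: [-0.699, 1.456, 0.697]
wrist_force: [-0.3, -0.1, -0.4]
grip_width: 1.003
t 27.1 tcp [0.4226 0.236  0.1374] nest [-0.1437  0.2472  0.1374] jaw 51.2 x [ 0.    -0.001 -1.   ] F [-0.3 -0.1 -0.4] g 1.003 j [ 0.37  0.22  1.84 -0.    1.09 -0.53]
shift [0.0072 0.0677 0.0718] dr [-0.003 -0.001  0.001] deg 0.2 dist 0.099
```

```bash
python3 -m pendant '[{"hand":-1,"xyz":[0,0.025,0.026],"dr":[0,0,0]},{"hand":-1,"xyz":[0,0.05,0.052],"dr":[0,0,0]},{"hand":-1,"xyz":[0.007,0.067,0.071],"dr":[0,0,0]},{"hand":-1,"xyz":[0.007,0.067,0.071],"dr":[0,0,0]},{"hand":-1,"xyz":[0.007,0.067,0.071],"dr":[0,0,0]}]'
python3 -c "
from h import *
st();go([.4148,.3343,.03],.8966,half=False)"
```

```text
time_s: 27.52
ee_pos: [0.4147, 0.3325, 0.1296]
tcp_rot: [-0.701, 1.457, 0.699]
wrist_force: [0.2, -0.6, -0.3]
grip_width: 1.003
t 27.52 tcp [0.4147 0.3325 0.1296] nest [-0.143   0.344   0.1296] jaw 51.4 x [-0.001 -0.002 -1.   ] F [ 0.2 -0.6 -0.3] g 1.003 j [ 0.55  0.29  1.75 -0.    1.1  -0.35]
shift [0.0996 0.0011 0.0017] dr [-0.    -0.002  0.   ] deg 0.1 dist 0.1
```

```bash
python3 -m pendant '[{"hand":-1,"xyz":[0.035,0.001,0],"dr":[0,0,0]},{"hand":-1,"xyz":[0.07,0.001,0],"dr":[0,0,0]},{"hand":-1,"xyz":[0.09,0.001,0],"dr":[0,0,0]},{"hand":-1,"xyz":[0.101,0.001,0],"dr":[0,0,0]},{"hand":-1,"xyz":[0.101,0.001,0],"dr":[0,0,0]}]'
python3 -m pendant '[{"hand":1,"xyz":[0,0,0],"dr":[0,0,0]},{"hand":1,"xyz":[0,0,0],"dr":[0,0,0]},{"hand":1,"xyz":[0,0,0],"dr":[0,0,0]},{"hand":1,"xyz":[0,0,0],"dr":[0,0,0]},{"hand":1,"xyz":[0,0,0],"dr":[0,0,0]}]' 40
python3 -m pendant '[{"hand":1,"xyz":[0,0,0],"dr":[0,0,0]},{"hand":1,"xyz":[0,0,0],"dr":[0,0,0]}]'
python3 -c "
from h import *
st()"
python3 -m pendant '[{"hand":1,"xyz":[-0.02,0,0],"dr":[0,0,0]},{"hand":1,"xyz":[-0.05,0,0],"dr":[0,0,0]},{"hand":1,"xyz":[-0.085,0,0],"dr":[0,0,0]},{"hand":1,"xyz":[-0.095,0,0],"dr":[0,0,0]}]'
python3 -c "
from h import *
st(); go([.43,.06,.125],TH,half=False); s=img('side'); cv2.imwrite('pics/d1.png',cv2.cvtColor(cv2.resize(s['pixels'][200:384,200:384],None,fx=3,fy=3),cv2.COLOR_RGB2BGR))"
```

```text
time_s: 27.93
ee_pos: [0.4125, 0.3298, 0.027]
tcp_rot: [-0.698, 1.463, 0.696]
wrist_force: [-0.6, -0.0, 0.4]
grip_width: 1.004
time_s: 28.35
ee_pos: [0.415, 0.3334, 0.031]
tcp_rot: [-0.698, 1.453, 0.698]
wrist_force: [-0.0, -1.0, 1.4]
grip_width: 0.365
time_s: 28.52
ee_pos: [0.415, 0.3334, 0.031]
tcp_rot: [-0.698, 1.453, 0.698]
wrist_force: [1.0, -0.9, 6.8]
grip_width: 0.369
t 28.52 tcp [0.415  0.3334 0.031 ] nest [-0.1427  0.3449  0.031 ] jaw 51.2 x [ 0.002  0.001 -1.   ] F [ 1.  -0.9  6.8] g 0.369 j [ 0.55  0.4   1.88 -0.    0.86 -0.35]
time_s: 28.85
ee_pos: [0.4162, 0.3345, 0.129]
tcp_rot: [-0.697, 1.448, 0.698]
wrist_force: [1.2, 0.6, -1.9]
grip_width: 0.366
t 28.85 tcp [0.4162 0.3345 0.129 ] nest [-0.1414  0.346   0.129 ] jaw 51.2 x [ 0.007  0.004 -1.   ] F [ 1.2  0.6 -1.9] g 0.366 j [ 0.55  0.29  1.76  0.    1.09 -0.35]
shift [ 0.003  -0.1826 -0.2054] dr [ 0.806  0.008 -0.001] deg 46.2 dist 0.275
```

View pics/d1.png

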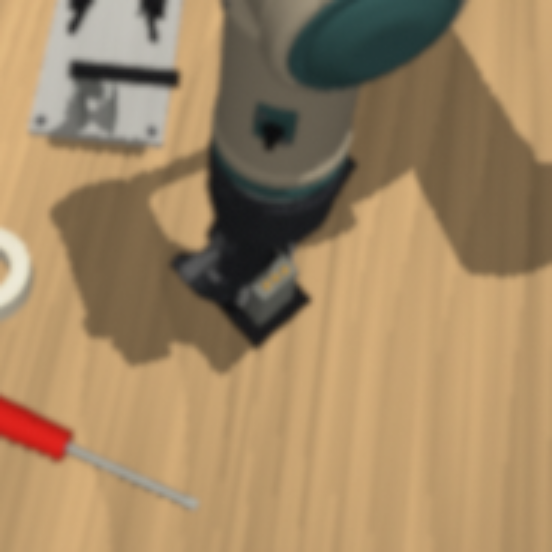

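```bash
python3 -m pendant '[{"hand":1,"xyz":[0,-0.015,-0.017],"dr":[0.06,0,0]},{"hand":1,"xyz":[0,-0.037,-0.042],"dr":[0.16,0,0]},{"hand":1,"xyz":[0,-0.062,-0.07],"dr":[0.28,0,0]},{"hand":1,"xyz":[0,-0.087,-0.098],"dr":[0.4,0,0]},{"hand":1,"xyz":[0,-0.112,-0.126],"dr":[0.52,0,0]}]'
python3 -c "
from h import *
st();go([.43,.08,.125],TH,half=False)"
```

```text
time_s: 29.32
ee_pos: [0.4208, 0.1631, 0.123]
tcp_rot: [-0.29, 1.554, 0.29]
wrist_force: [1.1, -0.0, -1.7]
grip_width: 0.365
t 29.32 tcp [0.4208 0.1631 0.123 ] nest [-0.1519  0.1748  0.123 ] jaw 21.2 x [-0.003 -0.001 -1.   ] F [ 1.1 -0.  -1.7] g 0.365 j [ 0.22  0.19  1.92 -0.    1.03 -0.15]
shift [-0.0019 -0.0808 -0.0214] dr [ 0.281 -0.003  0.   ] deg 16.1 dist 0.084
```

```bash
python3 -m pendant '[{"hand":1,"xyz":[0,-0.03,-0.008],"dr":[0.1,0,0]},{"hand":1,"xyz":[0,-0.06,-0.016],"dr":[0.2,0,0]},{"hand":1,"xyz":[0,-0.081,-0.021],"dr":[0.281,0,0]},{"hand":1,"xyz":[0,-0.081,-0.021],"dr":[0.281,0,0]}]'
python3 -c "
from h import *
st();go(N(-.0015,.113,.125),TH,half=False)"
```

```text
time_s: 29.65
ee_pos: [0.4319, 0.0781, 0.1232]
tcp_rot: [-0.07, 1.572, 0.067]
wrist_force: [0.2, 0.1, -2.9]
grip_width: 0.367
t 29.65 tcp [0.4319 0.0781 0.1232] nest [-0.1484  0.0891  0.1232] jaw 5.0 x [-0.002 -0.002 -1.   ] F [ 0.2  0.1 -2.9] g 0.367 j [ 0.02  0.17  1.95 -0.    1.03 -0.06]
shift [-0.0022  0.024   0.1469] dr [-0.001 -0.002  0.002] deg 0.2 dist 0.149
```

```bash
python3 -m pendant '[{"hand":1,"xyz":[0,0.006,0.035],"dr":[0,0,0]},{"hand":1,"xyz":[0,0.012,0.075],"dr":[0,0,0]},{"hand":1,"xyz":[0,0.018,0.11],"dr":[0,0,0]},{"hand":1,"xyz":[0,0.022,0.135],"dr":[0,0,0]},{"hand":1,"xyz":[0,0.023,0.147],"dr":[0,0,0]}]'
python3 -m pendant '[{"hand":1,"xyz":[0,0,0],"dr":[0,0,0]},{"hand":1,"xyz":[0,0,0],"dr":[0,0,0]},{"hand":1,"xyz":[0,0,0],"dr":[0,0,0]}]'
python3 -c "
from h import *
st();go(N(-.0015,.113,.045),TH,half=False)"
```

```text
time_s: 30.07
ee_pos: [0.5799, 0.1198, 0.1228]
tcp_rot: [-0.073, 1.568, 0.075]
wrist_force: [-1.0, -0.9, -3.0]
grip_width: 0.366
time_s: 30.32
ee_pos: [0.5745, 0.1183, 0.1233]
tcp_rot: [-0.074, 1.574, 0.074]
wrist_force: [-0.2, -0.2, -1.7]
grip_width: 0.365
t 30.32 tcp [0.5745 0.1183 0.1233] nest [-0.0028  0.1166  0.1233] jaw 5.4 x [-0.004 -0.    -1.   ] F [-0.2 -0.2 -1.7] g 0.365 j [ 0.08  0.37  1.64  0.    1.13 -0.01]
shift [ 0.0783 -0.0037  0.0017] dr [ 0.005 -0.004 -0.   ] deg 0.4 dist 0.078
```

```bash
python3 -m pendant '[{"hand":1,"xyz":[0.03,-0.003,0],"dr":[0.005,0,0]},{"hand":1,"xyz":[0.055,-0.003,0],"dr":[0.005,0,0]},{"hand":1,"xyz":[0.072,-0.003,0],"dr":[0.005,0,0]},{"hand":1,"xyz":[0.079,-0.003,0],"dr":[0.005,0,0]},{"hand":1,"xyz":[0.079,-0.003,0],"dr":[0.005,0,0]}]'
python3 -m pendant '[{"hand":1,"xyz":[0,0,0],"dr":[0,0,0]},{"hand":1,"xyz":[0,0,0],"dr":[0,0,0]}]'
python3 -c "
from h import *
st()"
```

```text
time_s: 30.73
ee_pos: [0.5742, 0.1149, 0.044]
tcp_rot: [-0.069, 1.575, 0.069]
wrist_force: [0.9, 0.7, -1.4]
grip_width: 0.369
time_s: 30.9
ee_pos: [0.5778, 0.1152, 0.0471]
tcp_rot: [-0.069, 1.567, 0.069]
wrist_force: [-0.2, -0.8, -2.3]
grip_width: 0.364
t 30.9 tcp [0.5778 0.1152 0.0471] nest [0.0002 0.1133 0.0471] jaw 5.0 x [ 0.003  0.    -1.   ] F [-0.2 -0.8 -2.3] g 0.364 j [ 0.08  0.45  1.73  0.    0.95 -0.01]
```

```bash
python3 -m pendant '[{"hand":1,"xyz":[0.004,0,-0.001],"dr":[0,0,0]},{"hand":1,"xyz":[0.007,0,-0.0015],"dr":[0,0,0]},{"hand":1,"xyz":[0.008,0,-0.0015],"dr":[0,0,0]},{"hand":1,"xyz":[0.008,0,-0.0015],"dr":[0,0,0]}]'
python3 -m pendant '[{"hand":1,"xyz":[0,-0.01,0],"dr":[0,0,0]},{"hand":1,"xyz":[0,-0.02,0],"dr":[0,0,0]},{"hand":1,"xyz":[0,-0.035,0.0],"dr":[0,0,0]},{"hand":1,"xyz":[0,-0.045,0],"dr":[0,0,0]},{"hand":1,"xyz":[0,-0.055,0],"dr":[0,0,0]}]'
python3 -c "
from h import *
st()"
```

```text
time_s: 31.23
ee_pos: [0.576, 0.1151, 0.039]
tcp_rot: [-0.069, 1.568, 0.069]
wrist_force: [-1.1, 0.5, 3.7]
grip_width: 0.368
time_s: 31.65
ee_pos: [0.5819, 0.06, 0.0391]
tcp_rot: [-0.067, 1.566, 0.069]
wrist_force: [0.4, 4.4, 6.0]
grip_width: 0.364
t 31.65 tcp [0.5819 0.06   0.0391] nest [-0.0006  0.0579  0.0391] jaw 5.0 x [ 0.004  0.002 -1.   ] F [0.4 4.4 6. ] g 0.364 j [-0.02  0.46  1.75  0.    0.93 -0.11]
```

Target y ≈ −0.044 to −0.047 (≈ 103 mm further).

```bash
python3 -m pendant '[{"hand":1,"xyz":[0,-0.02,0],"dr":[0,0,0]},{"hand":1,"xyz":[0,-0.045,0],"dr":[0,0,0]},{"hand":1,"xyz":[0,-0.07,0.0],"dr":[0,0,0]},{"hand":1,"xyz":[0,-0.085,0],"dr":[0,0,0]},{"hand":1,"xyz":[0,-0.095,0],"dr":[0,0,0]}]'
python3 -m pendant '[{"hand":1,"xyz":[0,-0.002,0],"dr":[0,0,0]},{"hand":1,"xyz":[0,-0.004,0],"dr":[0,0,0]}]'
python3 -m pendant '[{"hand":1,"xyz":[0,-0.002,0],"dr":[0,0,0]},{"hand":1,"xyz":[0,-0.003,0],"dr":[0,0,0]}]'
python3 -c "
from h import *
st()"
```

```text
time_s: 32.07
ee_pos: [0.59, -0.036, 0.0391]
tcp_rot: [-0.066, 1.567, 0.068]
wrist_force: [0.7, 5.2, 7.3]
grip_width: 0.367
time_s: 32.23
ee_pos: [0.5903, -0.039, 0.039]
tcp_rot: [-0.066, 1.567, 0.068]
wrist_force: [0.2, 5.3, 6.2]
grip_width: 0.364
time_s: 32.4
ee_pos: [0.5904, -0.0409, 0.0391]
tcp_rot: [-0.065, 1.567, 0.069]
wrist_force: [0.3, 8.3, 7.5]
grip_width: 0.366
t 32.4 tcp [ 0.5904 -0.0409  0.0391] nest [-0.0011 -0.0434  0.0391] jaw 4.9 x [ 0.003  0.003 -1.   ] F [0.3 8.3 7.5] g 0.366 j [-0.19  0.46  1.74  0.    0.94 -0.28]
```

```bash
python3 -m pendant '[{"hand":1,"xyz":[0,-0.002,0],"dr":[0,0,0]},{"hand":1,"xyz":[0,-0.004,0],"dr":[0,0,0]},{"hand":1,"xyz":[0,-0.005,0],"dr":[0,0,0]},{"hand":1,"xyz":[0,-0.005,0],"dr":[0,0,0]}]'
python3 -c "
from h import *
st()"
python3 -m pendant '[{"hand":-1,"xyz":[0,0.003,0],"dr":[0,0,0]},{"hand":-1,"xyz":[0,0.003,0],"dr":[0,0,0]},{"hand":-1,"xyz":[0,0.003,0],"dr":[0,0,0]},{"hand":-1,"xyz":[-0.02,0.003,0],"dr":[0,0,0]},{"hand":-1,"xyz":[-0.06,0.003,0],"dr":[0,0,0]}]'
python3 -m pendant '[{"hand":-1,"xyz":[-0.03,0,0],"dr":[0,0,0]},{"hand":-1,"xyz":[-0.07,0,-0.04],"dr":[0,0,0]},{"hand":-1,"xyz":[-0.07,0,-0.08],"dr":[0,0,0]},{"hand":-1,"xyz":[-0.07,0,-0.12],"dr":[0,0,0]},{"hand":-1,"xyz":[-0.07,0,-0.16],"dr":[0,0,0]}]'
python3 -m pendant '[{"hand":-1,"xyz":[0,0.03,-0.02],"dr":[0,0,0]},{"hand":-1,"xyz":[0,0.07,-0.02],"dr":[0,0,0]},{"hand":-1,"xyz":[0,0.11,-0.02],"dr":[0,0,0]}]'
python3 -c "
from h import *
st()
t=img('top'); s=img('side'); cv2.imwrite('pics/e3.png',cv2.cvtColor(cv2.resize(s['pixels'][100:260,180:340],None,fx=3.5,fy=3.5),cv2.COLOR_RGB2BGR))
cv2.imwrite('pics/e3t.png',cv2.cvtColor(cv2.resize(t['pixels'][120:240,160:400],None,fx=3.3,fy=3.3),cv2.COLOR_RGB2BGR))
"
```

```text
time_s: 32.73
ee_pos: [0.5904, -0.0415, 0.0395]
tcp_rot: [-0.058, 1.567, 0.073]
wrist_force: [-0.6, 17.0, 10.7]
grip_width: 0.366
t 32.73 tcp [ 0.5904 -0.0415  0.0395] nest [-0.0011 -0.044   0.0395] jaw 4.8 x [ 0.002  0.01  -1.   ] F [-0.6 17.  10.7] g 0.366 j [-0.19  0.46  1.73  0.01  0.94 -0.28]
time_s: 33.15
ee_pos: [0.5854, -0.0439, 0.0933]
tcp_rot: [-0.067, 1.582, 0.07]
wrist_force: [0.4, 0.2, -0.2]
grip_width: 1.002
time_s: 33.57
ee_pos: [0.4355, -0.0581, 0.1683]
tcp_rot: [-0.071, 1.568, 0.068]
wrist_force: [-1.1, -1.2, -0.3]
grip_width: 1.002
time_s: 33.82
ee_pos: [0.4054, 0.05, 0.1679]
tcp_rot: [-0.066, 1.569, 0.064]
wrist_force: [1.6, 0.1, 0.4]
grip_width: 1.002
t 33.82 tcp [0.4054 0.05   0.1679] nest [-0.1773  0.0635  0.1679] jaw 4.8 x [ 0.001 -0.001 -1.   ] F [1.6 0.1 0.4] g 1.002 j [-0.05  0.07  1.93 -0.    1.13 -0.13]
```

View pics/e3.png

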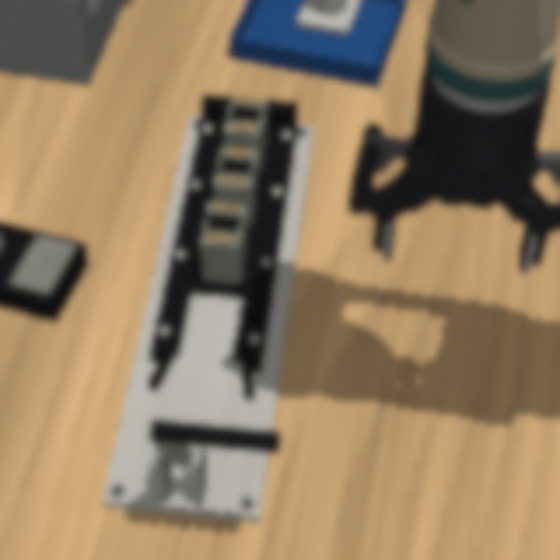

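View pics/e3t.png

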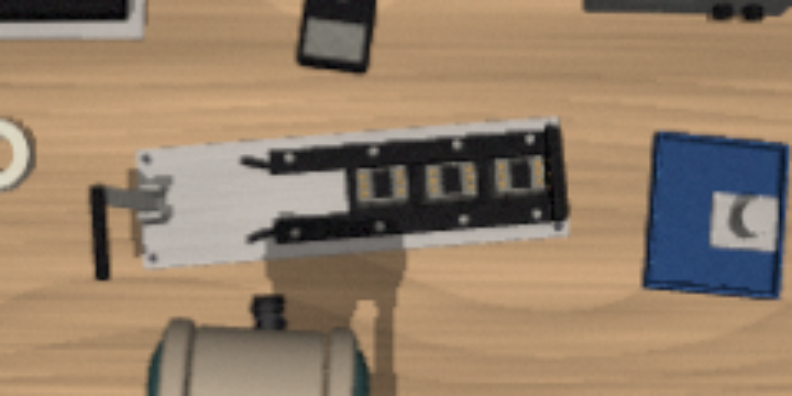

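```bash
python3 -c "
from h import *
t=img('top'); s=img('side')
a=cv2.resize(s['pixels'][75:135,235:315],(400,300),interpolation=cv2.INTER_CUBIC); b=cv2.resize(t['pixels'][150:220,345:415],(300,300),interpolation=cv2.INTER_CUBIC)
cv2.imwrite('pics/f1.png',cv2.cvtColor(np.hstack([a,b]),cv2.COLOR_RGB2BGR))
cv2.imwrite('pics/f1t.png',cv2.cvtColor(cv2.resize(t['pixels'],(800,600)),cv2.COLOR_RGB2BGR))
for d in (t,s):
  X=cloud(d); m=(abs(X[...,0]-.57)<.07)&(abs(X[...,1]+.37)<.07)&(X[...,2]>.05)&(X[...,2]<.09); print(m.sum(),X[m].mean(0),X[m].min(0),X[m].max(0))
"
```

```text
103 [ 0.56382191 -0.39291425  0.05908921] [ 0.54848875 -0.41012133  0.05101183] [ 0.57992009 -0.37579131  0.0670499 ]
66 [ 0.56772702 -0.38794767  0.05724314] [ 0.5515802  -0.40684889  0.05004452] [ 0.58338542 -0.37408872  0.06130678]
```

View pics/f1.png

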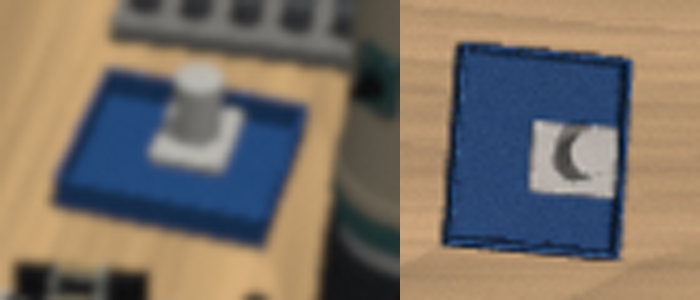

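View pics/f1t.png

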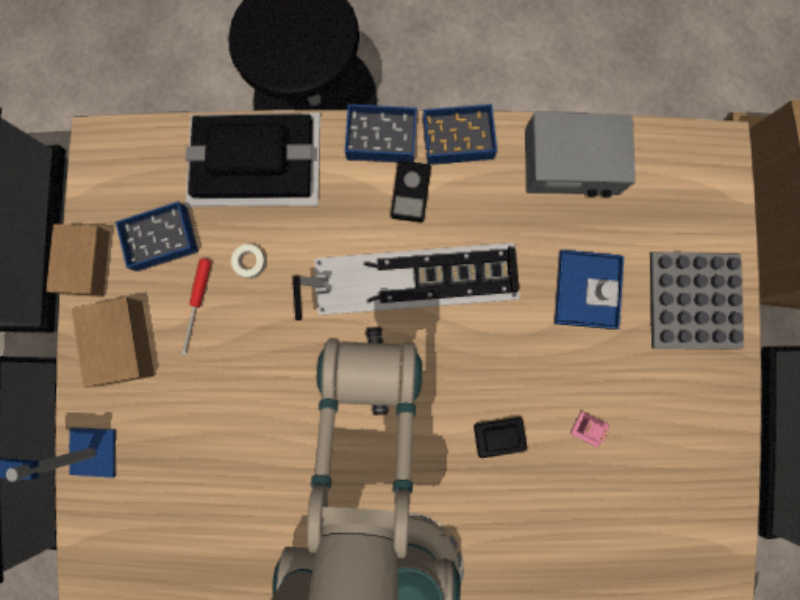

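```bash
python3 -m pendant '[{"hand":-1,"xyz":[-0.02,0.01,0],"dr":[-0.12,0,0]},{"hand":-1,"xyz":[-0.04,0.02,0],"dr":[-0.24,0,0]},{"hand":-1,"xyz":[-0.06,0.03,0],"dr":[-0.36,0,0]},{"hand":-1,"xyz":[-0.06,0.04,0],"dr":[-0.48,0,0]},{"hand":-1,"xyz":[-0.06,0.05,0],"dr":[-0.6,0,0]}]'
python3 -m pendant '[{"hand":-1,"xyz":[0,0,0],"dr":[-0.12,0,0]},{"hand":-1,"xyz":[0,0,0],"dr":[-0.24,0,0]},{"hand":-1,"xyz":[0,0,0],"dr":[-0.36,0,0]},{"hand":-1,"xyz":[0,0,0],"dr":[-0.48,0,0]},{"hand":-1,"xyz":[0,0,0],"dr":[-0.6,0,0]}]'
python3 -c "
from h import *
st();go(N(-.058,.208,.225),TH+np.pi/2,half=False)"
```

```text
time_s: 34.43
ee_pos: [0.4044, 0.0992, 0.2289]
tcp_rot: [-0.542, 1.5, 0.539]
wrist_force: [-0.1, -0.4, -0.4]
grip_width: 1.001
time_s: 34.85
ee_pos: [0.4034, 0.0986, 0.2274]
tcp_rot: [-1.002, 1.33, 1.0]
wrist_force: [-0.4, -0.4, -0.3]
grip_width: 1.004
t 34.85 tcp [0.4034 0.0986 0.2274] nest [-0.175   0.1121  0.2274] jaw 74.0 x [-0.    -0.001 -1.   ] F [-0.4 -0.4 -0.3] g 1.004 j [ 0.07  0.03  1.82 -0.    1.29 -1.22]
shift [ 0.0022 -0.0747  0.1315] dr [-0.368 -0.001 -0.   ] deg 21.1 dist 0.151
```

```bash
python3 -m pendant '[{"hand":-1,"xyz":[0,-0.018,0.032],"dr":[-0.12,0,0]},{"hand":-1,"xyz":[0,-0.036,0.064],"dr":[-0.24,0,0]},{"hand":-1,"xyz":[0,-0.054,0.096],"dr":[-0.368,0,0]},{"hand":-1,"xyz":[0,-0.0747,0.1315],"dr":[-0.368,0,0]},{"hand":-1,"xyz":[0,-0.0747,0.1315],"dr":[-0.368,0,0]}]'
python3 -m pendant '[{"hand":-1,"xyz":[0,0,0],"dr":[0,0,0]},{"hand":-1,"xyz":[0,0,0],"dr":[0,0,0]}]'
python3 -c "
from h import *
st();go(N(-.0584,.207,.1338),TH+np.pi/2,half=False)"
```

```text
time_s: 35.27
ee_pos: [0.5181, 0.2083, 0.2263]
tcp_rot: [-1.272, 1.163, 1.269]
wrist_force: [0.1, -0.1, 1.0]
grip_width: 0.997
time_s: 35.43
ee_pos: [0.5112, 0.2043, 0.2267]
tcp_rot: [-1.27, 1.171, 1.271]
wrist_force: [-0.2, 0.4, -0.1]
grip_width: 0.998
t 35.43 tcp [0.5112 0.2043 0.2267] nest [-0.0582  0.2078  0.2267] jaw 94.8 x [-0.002 -0.002 -1.   ] F [-0.2  0.4 -0.1] g 0.998 j [ 0.25  0.24  1.56 -0.    1.34 -1.4 ]
shift [ 0.0929 -0.     -0.0007] dr [-0.005 -0.002 -0.002] deg 0.3 dist 0.093
```

```bash
python3 -m pendant '[{"hand":-1,"xyz":[0.035,0,0],"dr":[0,0,0]},{"hand":-1,"xyz":[0.07,0,0],"dr":[0,0,0]},{"hand":-1,"xyz":[0.092,0,0],"dr":[0,0,0]},{"hand":-1,"xyz":[0.092,0,0],"dr":[0,0,0]}]'
python3 -m pendant '[{"hand":1,"xyz":[0,0,0],"dr":[0,0,0]},{"hand":1,"xyz":[0,0,0],"dr":[0,0,0]},{"hand":1,"xyz":[0,0,0],"dr":[0,0,0]},{"hand":1,"xyz":[0,0,0],"dr":[0,0,0]},{"hand":1,"xyz":[0,0,0],"dr":[0,0,0]}]' 25
python3 -m pendant '[{"hand":1,"xyz":[0,0,0],"dr":[0,0,0]},{"hand":1,"xyz":[0,0,0],"dr":[0,0,0]},{"hand":1,"xyz":[0,0,0],"dr":[0,0,0]},{"hand":1,"xyz":[0,0,0],"dr":[0,0,0]}]'
python3 -c "
from h import *
st()
s=img('side'); cv2.imwrite('pics/g1.png',cv2.cvtColor(cv2.resize(s['pixels'][100:260,180:340],None,fx=3.5,fy=3.5),cv2.COLOR_RGB2BGR))"
```

```text
time_s: 35.77
ee_pos: [0.5066, 0.2032, 0.1314]
tcp_rot: [-1.267, 1.178, 1.277]
wrist_force: [-0.3, -0.2, -1.2]
grip_width: 0.999
time_s: 36.18
ee_pos: [0.5118, 0.2063, 0.1372]
tcp_rot: [-1.273, 1.165, 1.27]
wrist_force: [0.5, 0.0, 0.5]
grip_width: 0.301
time_s: 36.52
ee_pos: [0.5118, 0.2046, 0.137]
tcp_rot: [-1.276, 1.168, 1.269]
wrist_force: [0.2, -5.4, 5.5]
grip_width: 0.15
t 36.52 tcp [0.5118 0.2046 0.137 ] nest [-0.0577  0.2081  0.137 ] jaw 94.9 x [ 0.002 -0.003 -1.   ] F [ 0.2 -5.4  5.5] g 0.15 j [ 0.26  0.31  1.7  -0.    1.13 -1.4 ]
```

View pics/g1.png

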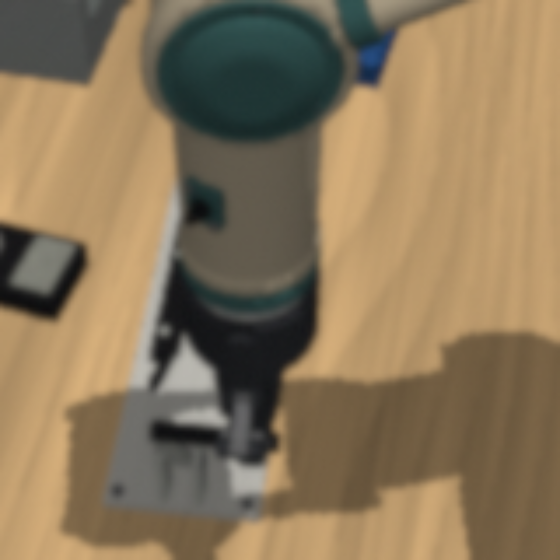

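```bash
python3 -m pendant '[{"hand":1,"xyz":[-0.006,0,-0.0234],"dr":[0,0,0]},{"hand":1,"xyz":[-0.0062,0,-0.0476],"dr":[0,0,0]},{"hand":1,"xyz":[0,0,-0.071],"dr":[0,0,0]},{"hand":1,"xyz":[0.0112,0,-0.0923],"dr":[0,0,0]},{"hand":1,"xyz":[0.0276,0,-0.1101],"dr":[0,0,0]}]'
python3 -m pendant '[{"hand":1,"xyz":[0.0203,0,-0.0131],"dr":[0,0,0]},{"hand":1,"xyz":[0.0432,0,-0.0209],"dr":[0,0,0]},{"hand":1,"xyz":[0.063,0,-0.0228],"dr":[0,0,0]},{"hand":1,"xyz":[0.063,0,-0.0228],"dr":[0,0,0]},{"hand":1,"xyz":[0.063,0,-0.0228],"dr":[0,0,0]}]'
python3 -c "
from h import *
st()"
```

```text
time_s: 36.98
ee_pos: [0.5216, 0.0959, 0.1097]
tcp_rot: [-1.273, 1.164, 1.269]
wrist_force: [0.4, 1.3, 0.8]
grip_width: 0.15
time_s: 37.4
ee_pos: [0.5233, 0.0721, 0.0447]
tcp_rot: [-1.275, 1.169, 1.27]
wrist_force: [1.4, -6.2, -3.6]
grip_width: 0.15
t 37.4 tcp [0.5233 0.0721 0.0447] nest [-0.0579  0.0751  0.0447] jaw 94.9 x [ 0.001 -0.003 -1.   ] F [ 1.4 -6.2 -3.6] g 0.15 j [ 0.01  0.38  1.87 -0.    0.89 -1.65]
```

```bash
python3 -m pendant '[{"hand":-1,"xyz":[0,0,0],"dr":[0,0,0]},{"hand":-1,"xyz":[0,0,0],"dr":[0,0,0]},{"hand":-1,"xyz":[0,0,0],"dr":[0,0,0]},{"hand":-1,"xyz":[-0.01,0,0],"dr":[0,0,0]},{"hand":-1,"xyz":[-0.05,0,0],"dr":[0,0,0]}]'
python3 -m pendant '[{"hand":-1,"xyz":[-0.04,0,0],"dr":[0,0,0]},{"hand":-1,"xyz":[-0.08,0.0,0],"dr":[0,0,0]},{"hand":-1,"xyz":[-0.1,0.04,0],"dr":[0,0,0]},{"hand":-1,"xyz":[-0.1,0.08,0],"dr":[0,0,0]},{"hand":-1,"xyz":[-0.1,0.12,0],"dr":[0,0,0]}]'
python3 -m pendant '[{"hand":-1,"xyz":[0,0,0],"dr":[0,0,0]},{"hand":-1,"xyz":[0,0,0],"dr":[0,0,0]},{"hand":-1,"xyz":[0,0,0],"dr":[0,0,0]}]'
python3 -c "
from h import *
st()
t=img('top'); s=img('side'); a=cv2.resize(s['pixels'][70:270,180:340],(400,500),interpolation=cv2.INTER_CUBIC);b=cv2.resize(t['pixels'][130:230,190:270],(400,500),interpolation=cv2.INTER_CUBIC)
cv2.imwrite('pics/g2.png',cv2.cvtColor(a,cv2.COLOR_RGB2BGR))
e=.0155
P=nestpolys(O,TH,e)
for y in (-.172,-.108,-.044):
  for hx,hy,z,c in ((.016,.023,.064,(0,255,0)),(.026,.032,.016,(255,0,255))):
    P.append((T(O,TH,[(-hx-.0015,y-hy,z),(hx-.0015,y-hy,z),(hx-.0015,y+hy,z),(-hx-.0015,y+hy,z),(-hx-.0015,y-hy,z)]),c))
overlay(t,(190,140,345,215),P[-6:]+P[5:6],'g3.png',up=5)
"
```

```text
time_s: 37.82
ee_pos: [0.5176, 0.0741, 0.0914]
tcp_rot: [-1.265, 1.176, 1.282]
wrist_force: [1.0, 0.7, -0.3]
grip_width: 0.853
time_s: 38.23
ee_pos: [0.4027, 0.0638, 0.1976]
tcp_rot: [-1.274, 1.164, 1.268]
wrist_force: [0.0, -1.0, 0.1]
grip_width: 1.002
time_s: 38.48
ee_pos: [0.4034, 0.0638, 0.1963]
tcp_rot: [-1.273, 1.165, 1.269]
wrist_force: [1.2, -1.2, 0.8]
grip_width: 0.99
t 38.48 tcp [0.4034 0.0638 0.1963] nest [-0.178   0.0774  0.1963] jaw 94.9 x [ 0.003  0.    -1.   ] F [ 1.2 -1.2  0.8] g 0.99 j [-0.01  0.05  1.89  0.    1.21 -1.67]
```

View pics/g2.png

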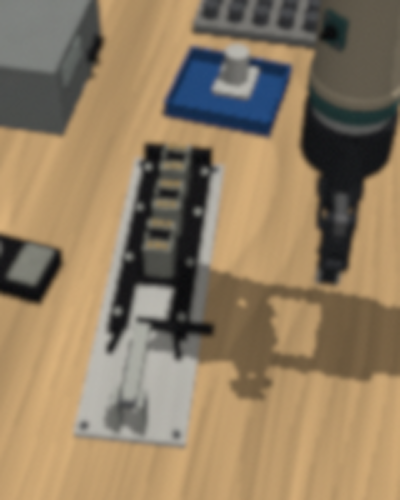

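View pics/g3.png

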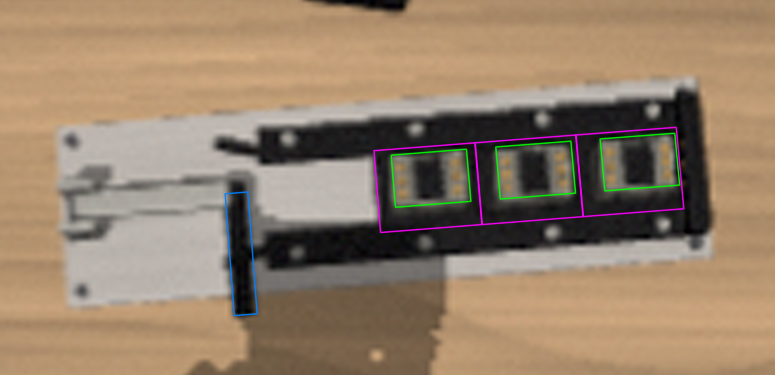

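```bash
python3 -c "
from h import *
d=img('top');X=cloud(d);c,s_=np.cos(TH),np.sin(TH);D=X[...,:2]-O;nx=c*D[...,0]+s_*D[...,1];ny=-s_*D[...,0]+c*D[...,1]
m=(nx<-.046)&(nx>-.072)&(abs(ny-.075)<.012)&(X[...,2]>.03);print(np.median(X[...,2][m]),ny[m].mean())
print(env.close_job())"
```

```text
0.060890043921697126 0.07684209486270947
the job is handed in; nothing more can be done
None
```

The test nest is set up and the job is handed in at about 38.5 s of robot time. It reports no verdict, so the results below are my own checks.

**What I did**
- Swung the keeper lever open, slid the dummy out of the track and stood it in the blue tray.
- Loaded the three pale grey modules one after another and pushed each in until it stopped. The force at contact was about 20 N for the first, then 15 N and 17 N.
- Swung the lever closed and drew the arm clear. I left the pink look-alike, the multimeter, the screwdriver and the label roll alone.

**What the last checks showed**
- **Modules:** in the top picture they line up with the first three places, with even spacing and no visible gaps. I found no fourth grey module on the bench.
- **Lever:** the top of the handle measures about 61 mm above the bench, at the closed position.
- **Dummy:** after I released it, it was found about 25 mm from where I set it, beside a tray wall, probably the announced knock. It still stands upright on the tray floor, about 27 mm off centre in y and within the limits, so I did not touch it again.

**Where the measurements disagreed**
- The two cameras differed by a few millimetres on the module poses. For two modules the side camera's heading was also off, so I used the top camera.
- The nest's plate turned out not to be centred on its origin, by about 15 mm in y. I set the origin from the rails and the stop instead, and the contacts agreed to within about 3 mm.

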